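Balance a pair of centrifuge bottle carriers and set them out for the spin

ROBOT

A 6-joint arm with a two-finger parallel gripper is mounted at the origin on the work surface. World frame = base frame: x ahead of the robot, y to its left, z up, the work surface at z = 0. Lengths are in mm, angles in rad, forces in N, time in s.
With the tool pointing down it reaches from about 275 to 1000 mm from the base axis. Payload 8.4 kg.
Tool frame: the origin (TCP) lies on the mounting face of the last link; the fingertips stand 173 mm ahead of it and the grasp point (between the pads) lies 155 mm ahead of it; z points along the fingers, y is the direction in which the jaws open and shut (so a half turn about z gives the same grasp; the last joint's range is limited). The gripper opens to 85 mm and grips with 20 to 120 N. Pads are 22 mm wide; open, the fingers measure 114 mm over their backs; the gripper's body (76 mm by 85 mm) begins 54 mm behind the grasp point. The pads swing forward as they close: fully open they stand 13 mm farther back than shut.
Start: joints at [-1.208, 0.353, 1.633, -0, 1.155, -0.002], TCP at [222.976, -583.876, 404.681] pointing down, gripper open.
Joint ranges: [-2.63, 2.63], [-0.92, 2.1], [0.06, 2.66], [-1.3, 4.44], [0, 2.69], [-3.02, 3.02]. Speed limits (rad/s): [2.22, 2.22, 2.79, 3.14, 3.14, 3.14].

INTERFACE

Orientations are given as [roll, pitch, yaw] about the fixed x, y, z axes, in that order (R = Rz(yaw) Ry(pitch) Rx(roll)).
In Python, from rig import readout, imaging, ticket gives the robot as it stands.
- The arm moves only by the tool step_arm, never from a script. Its argument "deltas" is a list of rows, each an object with "translation": the shift along the tool's x, y, z in cm, a list of three; "rot": the turn, a rotation vector about the tool's x, y, z in rad, a list of three. In form: [{"translation": [x, y, z], "rot": [rx, ry, rz]}, ...]. A call has 1 to 8 rows; each row is the pose to reach, as a shift and turn from the pose commanded when the call began, along the tool's axes at that moment; what a row does not reach only later rows make up. A row lasts 1/8 s, in which the tool goes at most 62.5 mm and 10.7 degrees, less where a joint would pass 70% of its speed; a pose out of reach is approached as far as the arm can. A call with a gripper value outside its range is refused whole. "grip" is the closure in counts, from 0 (fully open) to 255 (shut), set as the call begins (left out, the last holds). The fingers move at their own pace and stop on an object; "squeeze" is the grip in N (left out, the last holds). Time passes only in rows, so rows that repeat a pose let the fingers close. It gives the time, the measured TCP pose, the force and the opening at its end, in the units of the state.
- readout.sense(): the state, without advancing time (a new reading comes with each control period).
- imaging.grab_frame(name): name is "side" or "top" or "wrist"; returns a dict with "image" (420x560x3 uint8, red, green, blue), "camera_matrix" (3x3 intrinsics, pixels), "world_to_cam" (4x4, takes a point from world to camera coordinates). Camera axes: x right, y up, looking along -z (the intrinsics and any distortion apply to the point x, -y, -z); pixel columns grow to the right and rows downward; lengths in mm; the calibration is good to about 2 mm. The wrist camera is an equidistant fisheye: a pixel r from the principal point sees the ray r / f radians off the axis. A picture is of the moment at which its call begins. There is no depth.
- ticket.sign_off(): hands the job in, once; it reports no verdict.
The state is a dict: "clock": time; "qpos": joint angles; "qvel": joint speeds; "joint_efforts": joint torques, N m; "eef_pos": TCP position; "tcp_rot": TCP orientation; "contact_force": force on the tool from outside, world axes, zero at the start; "wrist_torque": the same for the moment, N m; "opening": opening from 0.0 (shut) to 1.0 (fully open).
Only numpy, scipy, OpenCV 4.12 (cv2) and the standard library are available. Lean on these libraries where they do the work, as an engineer would, in place of code of your own. Each camera call takes 0.05 s, during which the arm holds its last target.

TASK

Balance the two bottle carriers for the centrifuge: set the empty carrier on the free pan of the balance, get every round sample bottle on the bench into a pocket of one carrier or the other, and shift bottles between the carriers until the pans sit level by themselves, adding the square water bottle only if the samples alone cannot be made even (otherwise leave it standing on the bench). Once it has stood level for a couple of seconds with your hand off it, lift both carriers by their handles off the pans and stand them flat in the steel tray with the bottles still in their pockets. Keep the carriers upright and do not disturb the other things on the bench.

Things in the scene. Friction and masses are not known exactly. Their poses are not given: they have to be found in the camera images.
- beam (a joint): Tilt of the balance beam, rad: 0 level, positive = left (+y) pan high, right pan low; stops at +-0.072. The pans stay horizontal and travel +-9 mm; where on a pan the load stands does not matter. Weak spring and damper: 10 g of difference tilts it about 0.02 rad, 40 g reaches a stop; settles within 3 s. A black pointer over a white scale on the grey post shows it.
- balance: Two-pan laboratory trip balance, fixed to the bench: grey base 150 x 400 mm, 26 mm high, with a grey post (66 x 30 mm, top at 126 mm, pointer to 137 mm) in the middle. Origin at the centre of the underside; the pans lie along its y axis, 125 mm either side.
- pan_left_top (a point): Centre of the top face of the left (+y) steel pan, a flat disc of 170 mm diameter without a rim. 72 mm above the bench when level, 63 to 81 mm otherwise. Moves with the pan.
- pan_right_top (a point): The same for the right (-y) pan.
- tray: Shallow steel transfer tray, fixed to the bench, 400 mm along its x by 210 mm along its y, rim 18 mm high and 4 mm thick, floor 4 mm thick, with low carrying handles at its two short ends. Origin at the centre of the underside. It takes both carriers one behind the other along its x.
- carrier_a: Grey four-place centrifuge bottle carrier, 300 g: 156 mm square block 36 mm high, four square pockets (56 x 56 mm, 30 mm deep, floor 6 mm above the underside) centred at x = +-46, y = +-46 mm, aluminium T handle in the middle. Origin at the centre of the underside. It starts on one of the two pans, left or right, holding four bottles.
- carrier_a_handle (a point): Centre of the handle's bar on that carrier: 44 mm along the carrier's x, 12 mm thick along its y, 16 mm high, its top 120 mm and this point 112 mm above the carrier's underside; below it a stem 20 x 12 mm. Both carriers are alike.
- carrier_b: Grey four-place centrifuge bottle carrier, 300 g: 156 mm square block 36 mm high, four square pockets (56 x 56 mm, 30 mm deep, floor 6 mm above the underside) centred at x = +-46, y = +-46 mm, aluminium T handle in the middle. Origin at the centre of the underside. It starts empty, standing in the tray.
- carrier_b_handle (a point): Centre of the handle's bar on that carrier: 44 mm along the carrier's x, 12 mm thick along its y, 16 mm high, its top 120 mm and this point 112 mm above the carrier's underside; below it a stem 20 x 12 mm. Both carriers are alike.
- tall1: Tall round sample bottle with a white screw cap, closed, 46 mm diameter (cap 45), 112 mm high, weighing 140 g within 1.5 %. Origin at the centre of the underside, z up. Starts in a pocket of carrier_a.
- tall2: Tall round sample bottle with a white screw cap, closed, 46 mm diameter (cap 45), 112 mm high, weighing 140 g within 1.5 %. Origin at the centre of the underside, z up. Starts in a pocket of carrier_a.
- tall3: Tall round sample bottle with a white screw cap, closed, 46 mm diameter (cap 45), 112 mm high, weighing 140 g within 1.5 %. Origin at the centre of the underside, z up. Not always there; starts standing on the bench between the balance and the tray.
- short1: Short round sample bottle with a white screw cap, closed, 38 mm diameter (cap 37), 84 mm high, weighing 70 g within 1.5 %. Origin at the centre of the underside, z up. Starts in a pocket of carrier_a.
- short2: Short round sample bottle with a white screw cap, closed, 38 mm diameter (cap 37), 84 mm high, weighing 70 g within 1.5 %. Origin at the centre of the underside, z up. Starts in a pocket of carrier_a.
- short3: Short round sample bottle with a white screw cap, closed, 38 mm diameter (cap 37), 84 mm high, weighing 70 g within 1.5 %. Origin at the centre of the underside, z up. Not always there; starts standing on the bench between the balance and the tray.
- short4: Short round sample bottle with a white screw cap, closed, 38 mm diameter (cap 37), 84 mm high, weighing 70 g within 1.5 %. Origin at the centre of the underside, z up. Not always there; starts standing on the bench between the balance and the tray.
- short5: Short round sample bottle with a white screw cap, closed, 38 mm diameter (cap 37), 84 mm high, weighing 70 g within 1.5 %. Origin at the centre of the underside, z up. Not always there; starts standing on the bench between the balance and the tray.
- blank: The balancing bottle, filled with water: square section 38 x 38 mm along its x and y, round cap, 84 mm high, weighing 70 g within 1.5 %, as much as a short sample bottle. The only square bottle. Origin at the centre of the underside, z up. Starts standing on the bench between the balance and the tray.
- beaker: Glass beaker, 56 mm diameter, 70 mm high, standing empty among the bottles on the bench; a bystander. Origin at the centre of the underside.
- tip_box: Box of pipette tips, 90 x 125 mm, 62 mm high, towards the far side of the bench; a bystander. Origin at the centre of the underside.
- slide_box: Flat blue slide box, 90 x 170 mm, 34 mm high, to the robot's left; a bystander. Origin at the centre of the underside.

How it is judged (in metres and radians):
On the way:
1. both carriers stand on the pans, one on each, with every sample bottle upright in a pocket, and the balance stays level (within 0.025 rad) for 1 s with the robot touching nothing (((distance between carrier_a and pan_left_top below 0.06 m and angle between carrier_a's own z axis and vertical below 0.1 rad and z of carrier_a in the frame of pan_left_top between -0.003 and 0.006 m) or (distance between carrier_a and pan_right_top below 0.06 m and angle between carrier_a's own z axis and vertical below 0.1 rad and z of carrier_a in the frame of pan_right_top between -0.003 and 0.006 m)) and ((distance between carrier_b and pan_left_top below 0.06 m and angle between carrier_b's own z axis and vertical below 0.1 rad and z of carrier_b in the frame of pan_left_top between -0.003 and 0.006 m) or (distance between carrier_b and pan_right_top below 0.06 m and angle between carrier_b's own z axis and vertical below 0.1 rad and z of carrier_b in the frame of pan_right_top between -0.003 and 0.006 m)) and horizontal distance between carrier_a and carrier_b above 0.15 m and ((x of tall1 in the frame of carrier_a between -0.068 and 0.068 m and y of tall1 in the frame of carrier_a between -0.068 and 0.068 m and z of tall1 in the frame of carrier_a between -0.001 and 0.014 m and angle between the z axis of tall1 and the z axis of carrier_a, either way round below 0.25 rad) or (x of tall1 in the frame of carrier_b between -0.068 and 0.068 m and y of tall1 in the frame of carrier_b between -0.068 and 0.068 m and z of tall1 in the frame of carrier_b between -0.001 and 0.014 m and angle between the z axis of tall1 and the z axis of carrier_b, either way round below 0.25 rad)) and ((x of tall2 in the frame of carrier_a between -0.068 and 0.068 m and y of tall2 in the frame of carrier_a between -0.068 and 0.068 m and z of tall2 in the frame of carrier_a between -0.001 and 0.014 m and angle between the z axis of tall2 and the z axis of carrier_a, either way round below 0.25 rad) or (x of tall2 in the frame of carrier_b between -0.068 and 0.068 m and y of tall2 in the frame of carrier_b between -0.068 and 0.068 m and z of tall2 in the frame of carrier_b between -0.001 and 0.014 m and angle between the z axis of tall2 and the z axis of carrier_b, either way round below 0.25 rad)) and ((x of tall3 in the frame of carrier_a between -0.068 and 0.068 m and y of tall3 in the frame of carrier_a between -0.068 and 0.068 m and z of tall3 in the frame of carrier_a between -0.001 and 0.014 m and angle between the z axis of tall3 and the z axis of carrier_a, either way round below 0.25 rad) or (x of tall3 in the frame of carrier_b between -0.068 and 0.068 m and y of tall3 in the frame of carrier_b between -0.068 and 0.068 m and z of tall3 in the frame of carrier_b between -0.001 and 0.014 m and angle between the z axis of tall3 and the z axis of carrier_b, either way round below 0.25 rad)) and ((x of short1 in the frame of carrier_a between -0.068 and 0.068 m and y of short1 in the frame of carrier_a between -0.068 and 0.068 m and z of short1 in the frame of carrier_a between -0.001 and 0.014 m and angle between the z axis of short1 and the z axis of carrier_a, either way round below 0.25 rad) or (x of short1 in the frame of carrier_b between -0.068 and 0.068 m and y of short1 in the frame of carrier_b between -0.068 and 0.068 m and z of short1 in the frame of carrier_b between -0.001 and 0.014 m and angle between the z axis of short1 and the z axis of carrier_b, either way round below 0.25 rad)) and ((x of short2 in the frame of carrier_a between -0.068 and 0.068 m and y of short2 in the frame of carrier_a between -0.068 and 0.068 m and z of short2 in the frame of carrier_a between -0.001 and 0.014 m and angle between the z axis of short2 and the z axis of carrier_a, either way round below 0.25 rad) or (x of short2 in the frame of carrier_b between -0.068 and 0.068 m and y of short2 in the frame of carrier_b between -0.068 and 0.068 m and z of short2 in the frame of carrier_b between -0.001 and 0.014 m and angle between the z axis of short2 and the z axis of carrier_b, either way round below 0.25 rad)) and ((x of short3 in the frame of carrier_a between -0.068 and 0.068 m and y of short3 in the frame of carrier_a between -0.068 and 0.068 m and z of short3 in the frame of carrier_a between -0.001 and 0.014 m and angle between the z axis of short3 and the z axis of carrier_a, either way round below 0.25 rad) or (x of short3 in the frame of carrier_b between -0.068 and 0.068 m and y of short3 in the frame of carrier_b between -0.068 and 0.068 m and z of short3 in the frame of carrier_b between -0.001 and 0.014 m and angle between the z axis of short3 and the z axis of carrier_b, either way round below 0.25 rad)) and ((x of short4 in the frame of carrier_a between -0.068 and 0.068 m and y of short4 in the frame of carrier_a between -0.068 and 0.068 m and z of short4 in the frame of carrier_a between -0.001 and 0.014 m and angle between the z axis of short4 and the z axis of carrier_a, either way round below 0.25 rad) or (x of short4 in the frame of carrier_b between -0.068 and 0.068 m and y of short4 in the frame of carrier_b between -0.068 and 0.068 m and z of short4 in the frame of carrier_b between -0.001 and 0.014 m and angle between the z axis of short4 and the z axis of carrier_b, either way round below 0.25 rad)) and ((x of short5 in the frame of carrier_a between -0.068 and 0.068 m and y of short5 in the frame of carrier_a between -0.068 and 0.068 m and z of short5 in the frame of carrier_a between -0.001 and 0.014 m and angle between the z axis of short5 and the z axis of carrier_a, either way round below 0.25 rad) or (x of short5 in the frame of carrier_b between -0.068 and 0.068 m and y of short5 in the frame of carrier_b between -0.068 and 0.068 m and z of short5 in the frame of carrier_b between -0.001 and 0.014 m and angle between the z axis of short5 and the z axis of carrier_b, either way round below 0.25 rad)) and value of joint beam between -0.025 and 0.025 rad and velocity of joint beam between -0.05 and 0.05 rad/s and contact force between the fingers and anything else below 0.1 N), for 1 s.
At the end, for the whole second after the job is handed in: Both carriers stand flat (within 0.08 rad) and at rest on the floor of the tray; every sample bottle present stands in a pocket of a carrier, upright within 0.25 rad and down on the pocket floor (within 8 mm); the square water bottle stands in a pocket too, or upright on the bench (x of carrier_a in the frame of tray between -0.13 and 0.13 m and y of carrier_a in the frame of tray between -0.04 and 0.04 m and z of carrier_a in the frame of tray between 0 and 0.009 m and angle between each of carrier_a, carrier_b's own z axis and vertical below 0.08 rad and linear speed of each of carrier_a, carrier_b below 0.03 m/s and x of carrier_b in the frame of tray between -0.13 and 0.13 m and y of carrier_b in the frame of tray between -0.04 and 0.04 m and z of carrier_b in the frame of tray between 0 and 0.009 m and ((x of tall1 in the frame of carrier_a between -0.068 and 0.068 m and y of tall1 in the frame of carrier_a between -0.068 and 0.068 m and z of tall1 in the frame of carrier_a between -0.001 and 0.014 m and angle between the z axis of tall1 and the z axis of carrier_a, either way round below 0.25 rad) or (x of tall1 in the frame of carrier_b between -0.068 and 0.068 m and y of tall1 in the frame of carrier_b between -0.068 and 0.068 m and z of tall1 in the frame of carrier_b between -0.001 and 0.014 m and angle between the z axis of tall1 and the z axis of carrier_b, either way round below 0.25 rad)) and ((x of tall2 in the frame of carrier_a between -0.068 and 0.068 m and y of tall2 in the frame of carrier_a between -0.068 and 0.068 m and z of tall2 in the frame of carrier_a between -0.001 and 0.014 m and angle between the z axis of tall2 and the z axis of carrier_a, either way round below 0.25 rad) or (x of tall2 in the frame of carrier_b between -0.068 and 0.068 m and y of tall2 in the frame of carrier_b between -0.068 and 0.068 m and z of tall2 in the frame of carrier_b between -0.001 and 0.014 m and angle between the z axis of tall2 and the z axis of carrier_b, either way round below 0.25 rad)) and ((x of tall3 in the frame of carrier_a between -0.068 and 0.068 m and y of tall3 in the frame of carrier_a between -0.068 and 0.068 m and z of tall3 in the frame of carrier_a between -0.001 and 0.014 m and angle between the z axis of tall3 and the z axis of carrier_a, either way round below 0.25 rad) or (x of tall3 in the frame of carrier_b between -0.068 and 0.068 m and y of tall3 in the frame of carrier_b between -0.068 and 0.068 m and z of tall3 in the frame of carrier_b between -0.001 and 0.014 m and angle between the z axis of tall3 and the z axis of carrier_b, either way round below 0.25 rad)) and ((x of short1 in the frame of carrier_a between -0.068 and 0.068 m and y of short1 in the frame of carrier_a between -0.068 and 0.068 m and z of short1 in the frame of carrier_a between -0.001 and 0.014 m and angle between the z axis of short1 and the z axis of carrier_a, either way round below 0.25 rad) or (x of short1 in the frame of carrier_b between -0.068 and 0.068 m and y of short1 in the frame of carrier_b between -0.068 and 0.068 m and z of short1 in the frame of carrier_b between -0.001 and 0.014 m and angle between the z axis of short1 and the z axis of carrier_b, either way round below 0.25 rad)) and ((x of short2 in the frame of carrier_a between -0.068 and 0.068 m and y of short2 in the frame of carrier_a between -0.068 and 0.068 m and z of short2 in the frame of carrier_a between -0.001 and 0.014 m and angle between the z axis of short2 and the z axis of carrier_a, either way round below 0.25 rad) or (x of short2 in the frame of carrier_b between -0.068 and 0.068 m and y of short2 in the frame of carrier_b between -0.068 and 0.068 m and z of short2 in the frame of carrier_b between -0.001 and 0.014 m and angle between the z axis of short2 and the z axis of carrier_b, either way round below 0.25 rad)) and ((x of short3 in the frame of carrier_a between -0.068 and 0.068 m and y of short3 in the frame of carrier_a between -0.068 and 0.068 m and z of short3 in the frame of carrier_a between -0.001 and 0.014 m and angle between the z axis of short3 and the z axis of carrier_a, either way round below 0.25 rad) or (x of short3 in the frame of carrier_b between -0.068 and 0.068 m and y of short3 in the frame of carrier_b between -0.068 and 0.068 m and z of short3 in the frame of carrier_b between -0.001 and 0.014 m and angle between the z axis of short3 and the z axis of carrier_b, either way round below 0.25 rad)) and ((x of short4 in the frame of carrier_a between -0.068 and 0.068 m and y of short4 in the frame of carrier_a between -0.068 and 0.068 m and z of short4 in the frame of carrier_a between -0.001 and 0.014 m and angle between the z axis of short4 and the z axis of carrier_a, either way round below 0.25 rad) or (x of short4 in the frame of carrier_b between -0.068 and 0.068 m and y of short4 in the frame of carrier_b between -0.068 and 0.068 m and z of short4 in the frame of carrier_b between -0.001 and 0.014 m and angle between the z axis of short4 and the z axis of carrier_b, either way round below 0.25 rad)) and ((x of short5 in the frame of carrier_a between -0.068 and 0.068 m and y of short5 in the frame of carrier_a between -0.068 and 0.068 m and z of short5 in the frame of carrier_a between -0.001 and 0.014 m and angle between the z axis of short5 and the z axis of carrier_a, either way round below 0.25 rad) or (x of short5 in the frame of carrier_b between -0.068 and 0.068 m and y of short5 in the frame of carrier_b between -0.068 and 0.068 m and z of short5 in the frame of carrier_b between -0.001 and 0.014 m and angle between the z axis of short5 and the z axis of carrier_b, either way round below 0.25 rad)) and ((x of blank in the frame of carrier_a between -0.068 and 0.068 m and y of blank in the frame of carrier_a between -0.068 and 0.068 m and z of blank in the frame of carrier_a between -0.001 and 0.014 m and angle between the z axis of blank and the z axis of carrier_a, either way round below 0.25 rad) or (x of blank in the frame of carrier_b between -0.068 and 0.068 m and y of blank in the frame of carrier_b between -0.068 and 0.068 m and z of blank in the frame of carrier_b between -0.001 and 0.014 m and angle between the z axis of blank and the z axis of carrier_b, either way round below 0.25 rad) or (height (world z) of blank below 0.01 m and angle between blank's own z axis and vertical below 0.2 rad))); the robot touches nothing.
It fails at once if a carrier is tipped by more than about 35 degrees (angle between any of carrier_a, carrier_b's own z axis and vertical above 0.6 rad).
It fails at once if the beaker, tip box or slide box is knocked over or shifted by more than 6 cm (angle between any of beaker, slide_box, tip_box's own z axis and vertical above 0.6 rad or distance of any of beaker, slide_box, tip_box from where it was at the start of the episode above 0.06 m).
Of tall3, short3, short4, short5 only 2 to 3 are there at a start; the rules pass over those that are not, and their reading is None.
At some moment in a run one of carrier_b may be knocked a few centimetres aside while the robot is not near it.
It also fails if it takes over 210 s, if anything falls off the work surface, if the arm or the gripper's body presses on something with over 40 N, if the wrist force passes 120 N, or if a joint passes its speed limit or range.

## Working session

There is one attempt and no reset: what is moved stays moved. The work goes in short steps, Python scripts to look and compute and a tool call to move; the robot and the scene stay as the last step left them, time stands still between calls to the robot, and variables do not carry over. Pictures are saved under pics/ and viewed, and the job is handed in when it is done.

Besides the shell and the picture viewer there is one more tool, called after ">>>" in YAML: its name, and indented under it one key for each argument. step_arm: Moves the arm, as the interface text tells. Its arguments: {"type":"object","properties":{"deltas":{"type":"array","items":{"type":"object","properties":{"translation":{"type":"array","items":{"type":"number"}},"rot":{"type":"array","items":{"type":"number"}}}}},"grip":{"type":"number"},"squeeze":{"type":"number"}},"required":["deltas"]}

```bash
ls -la; mkdir -p pics; python3 - <<'E'
from rig import readout, imaging
import cv2
s=readout.sense();print(s)
for n in("side","top","wrist"):
    f=imaging.grab_frame(n);cv2.imwrite(f"pics/a_{n}.png",f["image"][:,:,::-1]);print(n,f["camera_matrix"],f["world_to_cam"], [k for k in f])
E
```

```text
total 12
drwxr-xr-x  3 agent agent 4096 Dec  6 07:09 .
drwxr-xr-x 23 root  root  4096 Dec  6 07:09 ..
drwxr-xr-x  2 agent agent 4096 Dec  6 07:09 pics
{'clock': 0.0, 'qpos': array([-1.20845133e+00,  3.53664660e-01,  1.63412062e+00,  5.35623275e-05,
        1.15518567e+00, -2.43001658e-03]), 'qvel': array([-9.30098018e-04,  8.42728137e-04, -1.61986026e-03, -1.54014853e-03,
       -4.43120691e-06, -3.25923269e-05]), 'joint_efforts': array([-1.92266125e-03, -6.05264926e+01, -3.42059970e+01, -3.33877506e-05,
        9.28192574e-03,  4.14215606e-05]), 'eef_pos': array([ 222.87233172, -583.67063546,  403.9569784 ]), 'tcp_rot': array([-3.14021447e+00, -5.23218583e-05,  3.64753319e-01]), 'contact_force': array([-0.7137285 ,  0.26837923,  0.4638241 ]), 'wrist_torque': array([ 0.01669547,  0.00777024, -0.06767801]), 'opening': 1.001449584766656}
side [[505.02257207   0.         277.4518876 ]
 [  0.         505.02257207 213.46412857]
 [  0.           0.           1.        ]] [[-9.33446442e-01 -3.58573824e-01 -1.01268375e-02  5.33394541e+02]
 [ 2.61141993e-01 -6.98622853e-01  6.66131345e-01 -1.
[... 379 characters left out ...]
74748e+01]
 [ 9.86267303e-01 -2.99809869e-02  1.62412890e-01 -5.63052969e+02]
 [-1.62858778e-01 -1.30670786e-02  9.86562856e-01 -1.31453634e+03]
 [ 0.00000000e+00  0.00000000e+00  0.00000000e+00  1.00000000e+00]] ['image', 'camera_matrix', 'world_to_cam']
wrist [[325.1922621    0.         282.38135928]
 [  0.         325.1922621  211.29258847]
 [  0.           0.           1.        ]] [[ 3.56513953e-01 -9.34287097e-01 -2.32843309e-03 -6.23499191e+02]
 [ 8.85467350e-01  3.38677855e-01 -3.18190010e-01  3.91357306e+01]
 [ 2.98069409e-01  1.11377427e-01  9.48024101e-01 -3.81404703e+02]
 [ 0.00000000e+00  0.00000000e+00  0.00000000e+00  1.00000000e+00]] ['image', 'camera_matrix', 'world_to_cam']
```

View pics/a_top.png

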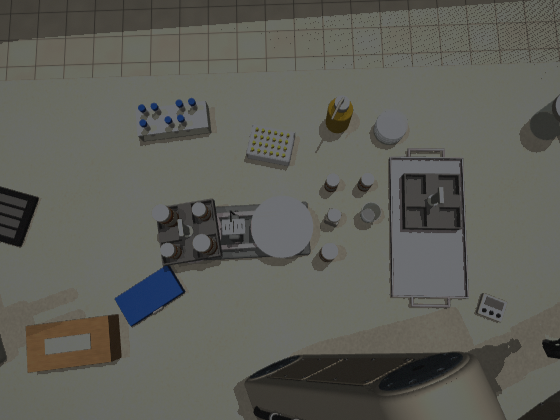

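View pics/a_side.png

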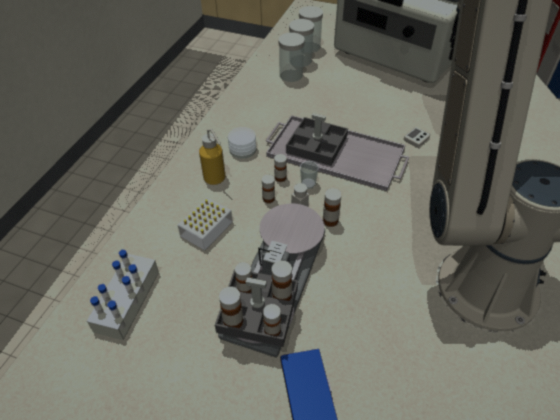

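View pics/a_wrist.png

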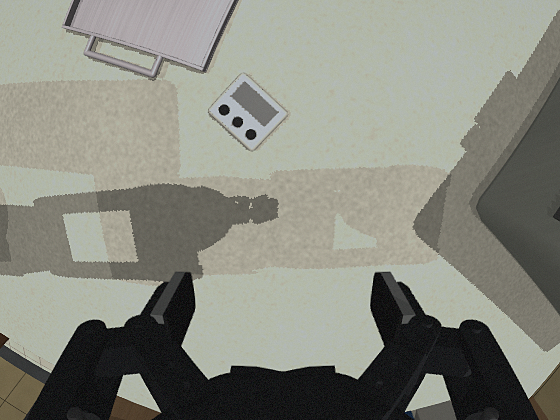

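```bash
python3 - <<'E'
import cv2
a=cv2.imread("pics/a_top.png");c=a[150:310,140:480];c=cv2.convertScaleAbs(cv2.resize(c[:, :200],None,fx=4,fy=4,interpolation=cv2.INTER_CUBIC)[:600],alpha=1.6);cv2.imwrite("pics/b1.png",c)
c=a[150:300,290:480];cv2.imwrite("pics/b2.png",cv2.convertScaleAbs(cv2.resize(c,None,fx=4,fy=4,interpolation=cv2.INTER_CUBIC),alpha=1.6))
a=cv2.imread("pics/a_side.png");c=a[130:350,200:400];cv2.imwrite("pics/b3.png",cv2.resize(c,(545,600),interpolation=cv2.INTER_CUBIC))
E
```

```text
(no output)
```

View pics/b1.png

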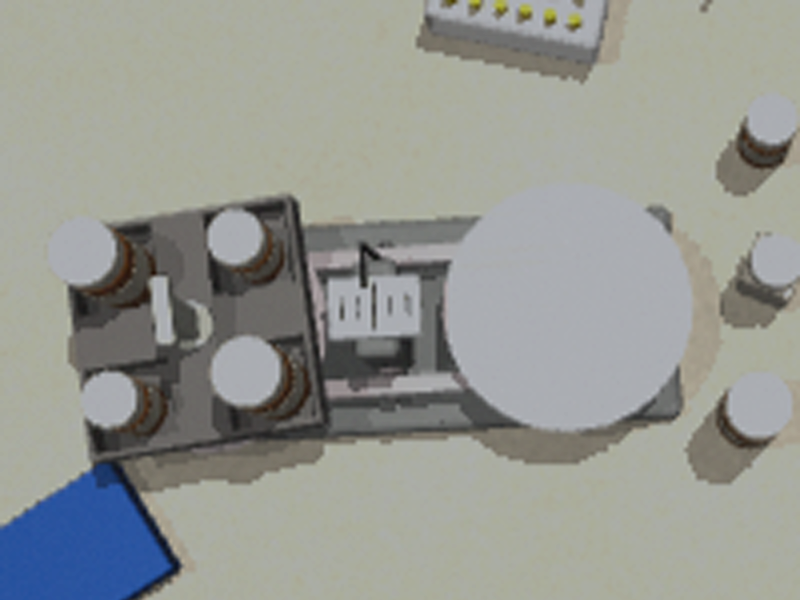

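View pics/b2.png

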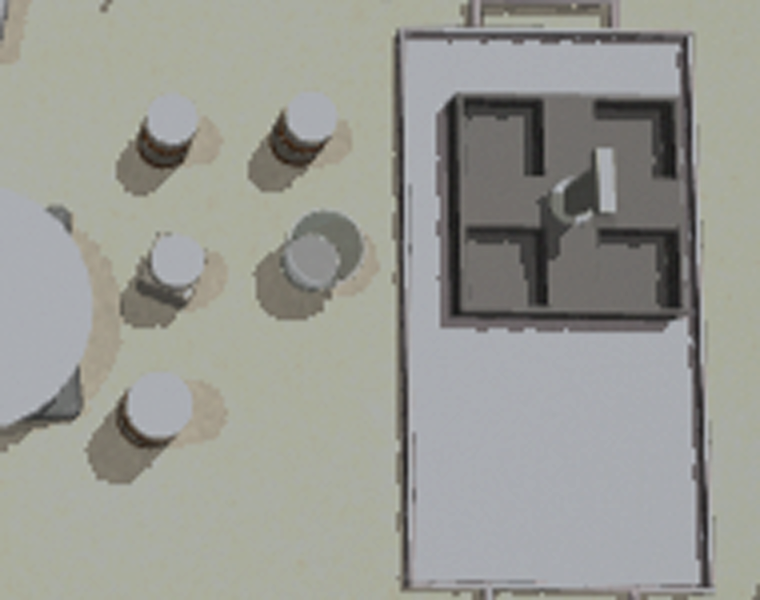

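View pics/b3.png

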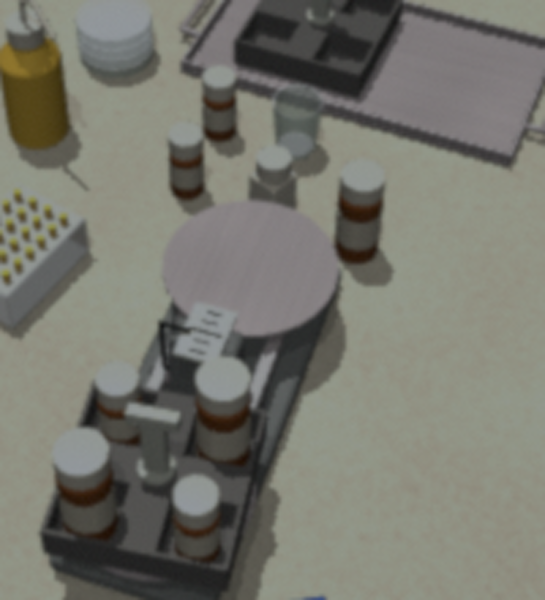

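```bash
cat > h.py <<'E'
import numpy as np, cv2
from rig import readout, imaging
def grab(n,tag=None):
    f=imaging.grab_frame(n)
    if tag: cv2.imwrite(f"pics/{tag}.png",f["image"][:,:,::-1])
    f["n"]=n; return f
def ray(f,u,v):
    K=f["camera_matrix"];T=f["world_to_cam"];R=T[:3,:3]
    x=(u-K[0,2])/K[0,0];y=(v-K[1,2])/K[1,1]
    if f["n"]=="wrist":
        r=np.hypot(x,y);s=np.sin(r)/r if r>1e-9 else 1;d=np.array([x*s,-y*s,-np.cos(r)])
    else: d=np.array([x,-y,-1.])
    o=-R.T@T[:3,3];d=R.T@d;return o,d/np.linalg.norm(d)
def onz(f,u,v,z):
    o,d=ray(f,u,v);return o+d*(z-o[2])/d[2]
def tri(rays):
    A=np.zeros((3,3));b=np.zeros(3)
    for o,d in rays:
        P=np.eye(3)-np.outer(d,d);A+=P;b+=P@o
    p=np.linalg.solve(A,b);return p,[np.linalg.norm(np.cross(p-o,d)) for o,d in rays]
def proj(f,p):
    K=f["camera_matrix"];c=f["world_to_cam"]@np.r_[p,1];q=np.array([c[0],-c[1],-c[2]])
    if f["n"]=="wrist":
        r=np.hypot(q[0],q[1]);t=np.arctan2(r,q[2]);xy=q[:2]/max(r,1e-9)*t
    else: xy=q[:2]/q[2]
    return K[0,0]*xy[0]+K[0,2],K[1,1]*xy[1]+K[1,2]
def go(x,y,z,yaw,note=""):
    """delta (cm, rad) for grasp point at x,y,z, tool down with yaw"""
    from scipy.spatial.transform import Rotation as Ro
    s=readout.sense();R=Ro.from_euler("xyz",s["tcp_rot"])
    T=Ro.from_euler("xyz",[np.pi,0,yaw])
    g=np.array([x,y,z])-T.apply([0,0,155.])
    d=R.inv().apply(g-s["eef_pos"])/10
    print(note,"t",np.round(d,2),"rot",np.round((R.inv()*T).as_rotvec(),3),"| grasp now",np.round(s["eef_pos"]+R.apply([0,0,155.]),1),"yaw",round(s["tcp_rot"][2],3),"f",np.round(s["contact_force"],1),"t=",round(s["clock"],2))
E
python3 - <<'E'
from h import *
import cv2
for n in("top","side"):
    a=cv2.imread(f"pics/a_{n}.png");h=cv2.cvtColor(a,cv2.COLOR_BGR2HSV)
    thr=95 if n=="top" else 165
    m=((h[:,:,1]<28)&(h[:,:,2]>thr)).astype(np.uint8)
    k,l,st,c=cv2.connectedComponentsWithStats(m)
    print(n)
    for i in range(1,k):
        if 40<st[i,4]<1500: print(np.round(c[i],1),st[i])
E
```

```text
top
[509.9  12.2] [496   1  29  21 380]
[538.4   7.7] [525   0  28  21 275]
[556.4   6.3] [553   0   7  14  52]
[481.4  13. ] [467   3  29  20 327]
[452.   14.8] [438   6  29  18 404]
[423.4  16.1] [410   8  28  17 369]
[394.4  18. ] [381  10  28  17 381]
[366.3  19.6] [352  12  28  15 324]
[337.4  21. ] [323  14  28  14 323]
[309.5  22. ] [295  16  27  13 231]
[279.4  24.2] [266  19  27  11 272]
[249.8  26.2] [238  21  27  10 135]
[222.9  27.3] [209  23  27   9 176]
[453.4  37.8] [440  25  29  26 553]
[483.3  37. ] [469  24  30  26 591]
[164.8  30.7] [152  27  27   7 133]
[188.5  29.2] [182  26  14   7  55]
[425.1  39.2] [412  27  28  25 483]
[337.5  41.7] [324  29  28  26 553]
[366.9  40.8] [353  28  29  26 666]
[393.2  42.7] [382  28  29  25 247]
[132.3  32.4] [124  31  21   4  59]
[310.2  44.7] [296  31  27  25 372]
[114.   33.4] [107  32  15   4  42]
[251.3  44.8] [238  32  27  26 648]
[217.9  43.8] [209  34  22  25 279]
[136.6  48.9] [123  36  27  26 615]
[102.9  49. ] [ 94  38  20  24 194]
[23.1 52.8] [  9  40  27  25 493]
[131.7  67.5] [123  63  24  13 134]
[557.9 104.9] [556  96   4  19  55]
[441.2 194.6] [439 187   5  16  62]
[198.1 208.7] [192 203  13  13 138]
[180. 227.] [178 219   5  17  67]
[233.  226.3] [222 219  23  16 288]
[200.9 242.3] [193 234  17  17 226]
[244.1 245.6] [232 244  23   4  63]
[429.2 300.8] [414 298  31   6 146]
[ 67.  343.5] [ 45 334  45  20 675]
[447.9 402.8] [ 422  381   51   39 1274]
side
```

```bash
python3 - <<'E'
from h import *
for n,roi in(("top",(140,150,480,310)),("side",(200,90,420,360))):
    a=cv2.imread(f"pics/a_{n}.png").astype(int)
    x0,y0,x1,y1=roi
    b,g,r=a[:,:,0],a[:,:,1],a[:,:,2]
    if n=="top": print(a[253,328],a[265,360],a[183,333],a[226,280],a[195,441])
    else: print(a[173,331],a[190,390],a[160,280],a[192,300],a[230,290])
    m=((b-r>-4)&(g>(95 if n=="top" else 135))).astype(np.uint8)
    M=np.zeros_like(m);M[y0:y1,x0:x1]=m[y0:y1,x0:x1]
    k,l,st,c=cv2.connectedComponentsWithStats(M,connectivity=4)
    print(n)
    for i in range(1,k):
        if 30<st[i,4]: print(np.round(c[i],1),st[i])
E
```

```text
[112 108 107] [ 99 108 106] [111 108 106] [111 107 106] [110 107 105]
top
[272.5 154.2] [247 150  44  12 242]
[422.3 156.9] [399 156  50   2  53]
[424.5 245.1] [ 391  160   78  146 5946]
[332.6 178.9] [327 173  13  13 127]
[367.6 178.4] [362 173  13  12 127]
[280.8 224.1] [ 234  180   79   78 3227]
[441.3 194.8] [439 187   5  16  59]
[198.1 208.7] [192 203  13  13 138]
[159.8 212.1] [152 204  17  17 226]
[334.  214.3] [328 208  13  13 135]
[179.9 227. ] [178 219   5  17  65]
[233.1 226.2] [222 219  23  15 282]
[200.9 242.3] [193 234  17  17 226]
[166.6 249.2] [160 243  14  14 149]
[329.6 250.4] [322 243  16  16 212]
[244.1 245.6] [232 244  23   4  63]
[467.3 267.4] [466 248   5  42  61]
[60 60 62] [130 145 142] [147 150 144] [102 106 104] [126 125 130]
side
[241.1 135.7] [228 127  28  18 389]
[205.  138.1] [202 134   7   8  34]
[279.9 157.4] [275 154  11   8  67]
[267.5 178.6] [262 175  12   8  75]
[300.1 187.3] [294 183  13   9  79]
[332.7 193.8] [326 189  15  11 130]
[222.9 214.5] [217 208  13  14  43]
[208.1 229.2] [200 222  18  16  57]
[277.3 246.1] [269 241  18  13 133]
[278.7 264.5] [265 252  27  25 339]
[295.2 267.3] [292 261   8  14  42]
[242.4 268.3] [235 263  16  12 142]
[255.5 280.9] [247 278  18   6  61]
[228.8 295.1] [219 287  21  17 264]
[271.4 311.1] [264 305  16  14 172]
```

```bash
python3 - <<'E'
from h import *
t=grab("top");s=grab("side")
for nm,a,b in [("tall3",(329.6,250.4),(332.7,193.8)),("blank",(334,214.3),(300.1,187)),("shortP",(332.6,178.9),(267.5,178.6)),("shortQ",(367.6,178.4),(279.9,157.4)),
 ("Atall",(159.8,212.1),(228.8,294)),("Ashort",(166.6,249.2),(271.4,310)),("Ashort2",(198.1,208.7),(242.4,267.5)),("Atall2",(200.9,242.3),(281.5,266)),("Ahandle",(179.9,227),(255.5,280.9)),("Bhandle",(441.3,194.8),(320,119))]:
    p,e=tri([ray(t,*a),ray(s,*b)]);print(nm,np.round(p,1),np.round(e,1))
print("pan",onz(t,280.8,226,81))
for c in [(391,158),(463,158),(390,297),(467,297)]: print("tray",onz(t,*c,18))
def pr(l,z): 
  for c in l: print(np.round(onz(t,*c,z)[:2]),end=" ")
  print()
print("B rim corners");pr([(290+455/4,150+96/4),(290+687/4,150+96/4),(290+457/4,150+314/4),(290+688/4,150+310/4)],40)
print("A");pr([(140+295/4,150+197/4),(140+325/4,150+430/4),(140+93/4,150+455/4)],99)
E
```

```text
tall3 [440.8 -73.7 110.5] [1.6 1.6]
blank [539.6 -91.5  84.9] [1.8 1.8]
shortP [638.  -92.1  83.8] [1.6 1.6]
shortQ [ 636.3 -187.4   84.8] [1.5 1.5]
Atall [544.4 353.9 183.4] [0.8 0.8]
Ashort [452.8 342.8 155.5] [1. 1.]
Ashort2 [554.9 262.9 155. ] [0.9 0.9]
Atall2 [464.8 249.5 187.1] [0.8 0.8]
Ahandle [504.9 303.  182.6] [1.1 1.1]
Bhandle [ 577.4 -378.   104.8] [4.9 4.9]
pan [514.33892801  53.35075924  81.        ]
tray [ 711.01265327 -268.33376607   18.        ]
tray [ 704.32853459 -474.84557297   18.        ]
tray [ 316.38721109 -241.03934042   18.        ]
tray [ 310.64628861 -451.93796298   18.        ]
B rim corners
[ 657. -297.] [ 652. -459.] [ 503. -288.] [ 501. -447.] 
A
[590. 232.] [433. 212.] [421. 366.]
```

```bash
python3 - <<'E'
from h import *
t=grab("top");print(onz(t,441.3,194.8,124))
go(578,-377,260,-0.065)
f=grab("wrist");o,d=ray(f,282,211);print(o,d)
E
```

```text
[ 578.72109955 -371.47797842  124.        ]
 t [40.55 -6.66 -1.06] rot [-0.    0.    0.43] | grasp now [ 222.9 -583.7  249.4] yaw 0.365 f [-0.1  1.6 -0.8] t= 0.3
[ 301.3769358  -553.45774199  372.9798866 ] [-0.29742931 -0.11066657 -0.94830834]
```

>>> step_arm:
  deltas:
    - {"translation": [40.5, -6.7, -1], "rot": [0, 0, 0.43]}
    - {"translation": [40.5, -6.7, -1], "rot": [0, 0, 0.43]}
    - {"translation": [40.5, -6.7, -1], "rot": [0, 0, 0.43]}
    - {"translation": [40.5, -6.7, -1], "rot": [0, 0, 0.43]}
    - {"translation": [40.5, -6.7, -1], "rot": [0, 0, 0.43]}
    - {"translation": [40.5, -6.7, -1], "rot": [0, 0, 0.43]}
    - {"translation": [40.5, -6.7, -1], "rot": [0, 0, 0.43]}
    - {"translation": [40.5, -6.7, -1], "rot": [0, 0, 0.43]}

```text
clock: 1.35
eef_pos: [579.7, -374.8, 414.4]
tcp_rot: [-3.141, -0.001, -0.062]
contact_force: [0.4, -1.0, 0.1]
opening: 0.999
```

```bash
python3 - <<'E'
from h import *
grab("wrist","c_w");grab("top","c_t");go(578,-377,260,-0.065)
E
```

```text
t [ 0.07  0.03 -0.07] rot [0.    0.001 0.001] | grasp now [ 577.2 -376.6  259.3] yaw -0.064 f [-0.2 -0.6  0.5] t= 1.45
```

View pics/c_w.png

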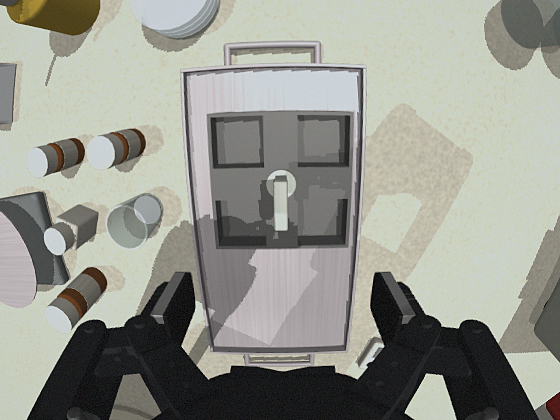

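View pics/c_t.png

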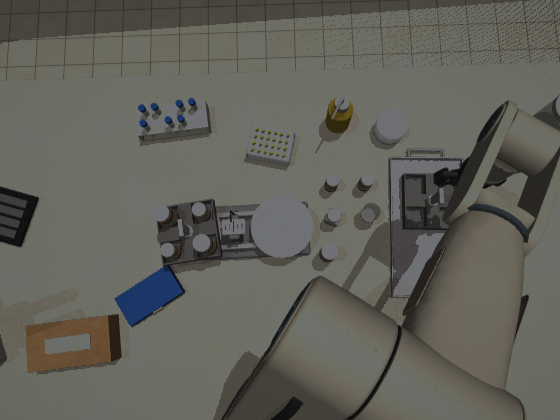

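```bash
python3 - <<'E'
from h import *
f=grab("wrist");t=grab("top")
a=f["image"].astype(int)
m=(a.min(2)>175)
M=np.zeros_like(m);M[170:240,265:300]=m[170:240,265:300]
ys,xs=np.nonzero(M);print(len(xs),xs.min(),xs.max(),ys.min(),ys.max())
for y in range(172,240,4): 
    r=a[y,268:296].min(1);print(y,r)
for c in [(281,178),(281,229)]: print(onz(f,*c,124))
p,e=tri([ray(t,441.3,194.8),ray(f,281,203.5)]);print(p,e)
print("pocket/carrier edges",[np.round(onz(f,*c,40)[:2]) for c in [(208,113),(354,111),(217,248),(348,247)]])
E
```

```text
776 265 293 170 226
172 [217 210 206 205 209 195 189 194 191 171 170 170 175 172 144 149 160 186
 184 181 188 188 134  78 104 109 103 111]
176 [213 214 198  80  82 101  99  99  96  96  98  99  97  95  95  95 120 191
 187 180 182 182 186 191 187  96 102 105]
180 [134 131 109 196 209 209 207 208 208 205 205 207 206 205 210 199 153 171
 186 179 184 182 183 186 184 177  99 105]
184 [137 132  97 166 180 183 185 182 186 189 192 190 191 196 196 174 145 164
 184 179 180 182 182 186 187 169  94 101]
188 [138 129 104 160 148 190 181 184 186 189 192 193 194 193 196 178 150 160
 182 176 182 181 185 183 130  97 104 107]
192 [ 77 114 114 152 177 185 184 185 188 187 192 190 190 194 194 179 155 176
 212 206 197 118 113 120 102 105 102 105]
196 [ 76  76  72 147 172 184 183 181 186 187 191 190 190 192 195 186 161  93
 119 112 119 122 119 119 114 103 105 106]
200 [ 79  77  72 127 176 187 184 183 183 185 192 186 189 189 194 185 161  93
 117 118 118 117 119 119 118 118 119 118]
204 [ 77  75  74 111 172 187 181 180 181 187 188 190 189 189 189 188 168  92
 117 115 114 120 119 119 116 118 117 117]
208 [ 78 
[... 525 characters left out ...]
07 206 211 183  81
  71  76  75  76  76  73  79 101 118 102]
228 [79 77 79 75 71 63 63 66 59 63 61 63 62 59 64 66 72 74 78 77 73 74 74 75
 76 75 75 75]
232 [ 82  77  76  74  75  78  78 126 119 120  72  77  75  78  75  72  77  75
  75  74  79  77  75  79  76  76  77  76]
236 [ 76  74  75  76  76 107 112 115 116 117  93  76  74  78  74  74  78  76
  76  76  75  80  76  77  74  78  79  80]
[ 602.55871825 -375.58414134  124.        ]
[ 558.02794136 -372.65118329  124.        ]
[ 579.46393872 -373.5968234   118.57591242] [np.float64(0.5121572377634053), np.float64(0.5121572377633234)]
pocket/carrier edges [array([ 660., -302.]), array([ 652., -455.]), array([ 505., -293.]), array([ 496., -447.])]
```

>>> step_arm:
  deltas:
    - {"translation": [0.25, -0.5, 8]}
    - {"translation": [0.25, -0.5, 12]}
    - {"translation": [0.25, -0.5, 14.3]}
    - {"translation": [0.25, -0.5, 14.3]}
  grip: 60

```text
schema error: expected keys translation, rot
```

>>> step_arm:
  deltas:
    - {"translation": [0, 0, 0]}
    - {"translation": [0, 0, 0]}
    - {"translation": [0, 0, 0]}
    - {"translation": [0, 0, 0]}
    - {"translation": [0, 0, 0]}
    - {"translation": [0, 0, 0]}
  grip: 255
  squeeze: 80

```text
schema error: expected keys translation, rot
```

```bash
python3 - <<'E'
from h import *
grab("wrist","d_w");go(580,-372,300,-0.06)
E
```

```text
t [ 0.32 -0.58 -4.03] rot [ 0.     0.    -0.006] | grasp now [ 576.3 -377.6  259.7] yaw -0.066 f [ 0.4 -0.5  0.3] t= 1.6
```

View pics/d_w.png

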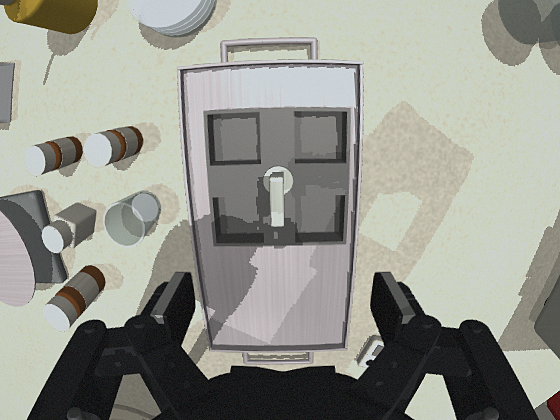

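>>> step_arm:
  deltas:
    - {"translation": [0.3, -0.5, 6], "rot": [0, 0, 0]}
    - {"translation": [0.3, -0.5, 12], "rot": [0, 0, 0]}
    - {"translation": [0.3, -0.5, 14.3], "rot": [0, 0, 0]}
    - {"translation": [0.3, -0.5, 14.3], "rot": [0, 0, 0]}
  grip: 60

```text
clock: 2.1
eef_pos: [579.2, -372.4, 269.7]
tcp_rot: [-3.14, 0.004, -0.067]
contact_force: [0.6, -0.2, 0.8]
opening: 0.762
```

>>> step_arm:
  deltas:
    - {"translation": [0, 0, 0], "rot": [0, 0, 0]}
    - {"translation": [0, 0, 0], "rot": [0, 0, 0]}
    - {"translation": [0, 0, 0], "rot": [0, 0, 0]}
    - {"translation": [0, 0, 0], "rot": [0, 0, 0]}
    - {"translation": [0, 0, 0], "rot": [0, 0, 0]}
  grip: 255
  squeeze: 80

```text
clock: 2.72
eef_pos: [581.1, -372.4, 273.2]
tcp_rot: [3.14, -0.002, -0.065]
contact_force: [-1.8, -0.9, 6.0]
opening: 0.12
```

```bash
python3 - <<'E'
from h import *
grab("wrist","d_w2");go(580,-372,300,-0.06)
E
```

```text
t [-8.000e-02 -1.000e-02 -1.817e+01] rot [ 0.001 -0.002 -0.005] | grasp now [ 581.4 -372.6  118.3] yaw -0.065 f [-1.5  0.   7.1] t= 2.77
```

View pics/d_w2.png

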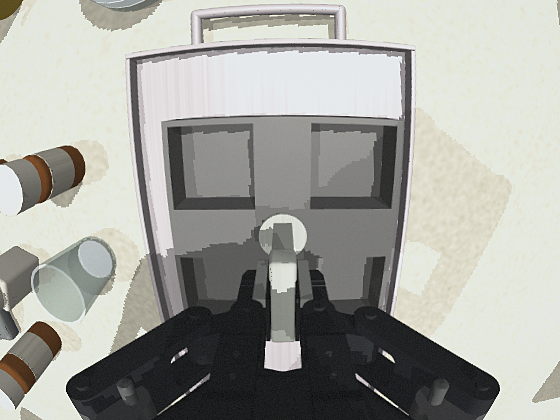

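>>> step_arm:
  deltas:
    - {"translation": [0, 0, -3], "rot": [0, 0, 0]}
    - {"translation": [0, 0, -8], "rot": [0, 0, 0]}
    - {"translation": [0, 0, -13], "rot": [0, 0, 0]}
    - {"translation": [0, 0, -18], "rot": [0, 0, 0]}
    - {"translation": [0, 0, -18], "rot": [0, 0, 0]}

```text
clock: 3.4
eef_pos: [581.4, -372.3, 456.9]
tcp_rot: [3.138, -0.007, -0.065]
contact_force: [-0.1, -0.5, -3.2]
opening: 0.122
```

```bash
python3 - <<'E'
from h import *
t=grab("top","e_t");s=grab("side","e_s");grab("wrist","e_w")
p,e=tri([ray(t,280.8,226.5),ray(s,292,231)]);print(p,e)
go(514,53,300,0.03)
E
```

```text
[512.03106191  53.2615128   67.27027961] [np.float64(2.750841270933603), np.float64(2.7508412709335737)]
 t [ -9.38 -41.94  -0.41] rot [-0.001  0.002 -0.095] | grasp now [ 580.  -371.5  295.2] yaw -0.065 f [-0.4  0.1 -3.3] t= 3.55
```

View pics/e_s.png

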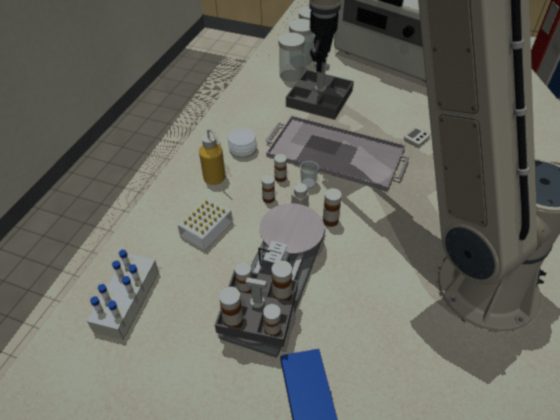

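View pics/e_w.png

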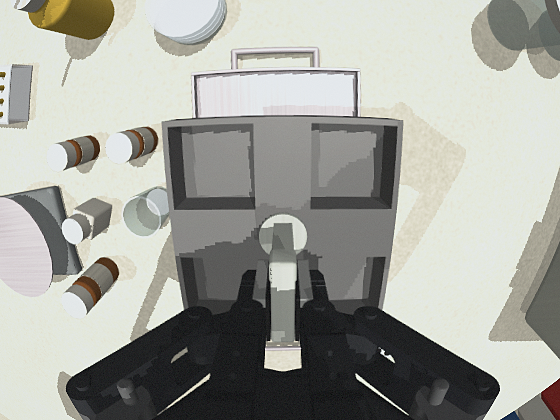

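>>> step_arm:
  deltas:
    - {"translation": [-9.4, -42, -1], "rot": [0, 0, -0.095]}
    - {"translation": [-9.4, -42, -1], "rot": [0, 0, -0.095]}
    - {"translation": [-9.4, -42, -1], "rot": [0, 0, -0.095]}
    - {"translation": [-9.4, -42, -1], "rot": [0, 0, -0.095]}
    - {"translation": [-9.4, -42, -1], "rot": [0, 0, -0.095]}
    - {"translation": [-9.4, -42, -1], "rot": [0, 0, -0.095]}
    - {"translation": [-9.4, -42, -1], "rot": [0, 0, -0.095]}
    - {"translation": [-9.4, -42, -1], "rot": [0, 0, -0.095]}

```text
clock: 4.55
eef_pos: [513.1, 56.4, 459.9]
tcp_rot: [-3.141, 0.003, 0.034]
contact_force: [-0.2, 0.3, -3.2]
opening: 0.12
```

```bash
python3 - <<'E'
from h import *
t=grab("top","f_t");s=grab("side","f_s");grab("wrist","f_w")
go(514,53,200,0.03)
E
```

```text
t [ 2.000e-02 -1.000e-02  1.054e+01] rot [0.001 0.002 0.   ] | grasp now [513.7  52.9 305.4] yaw 0.03 f [ 0.9 -0.1 -2.9] t= 4.7
```

View pics/f_s.png

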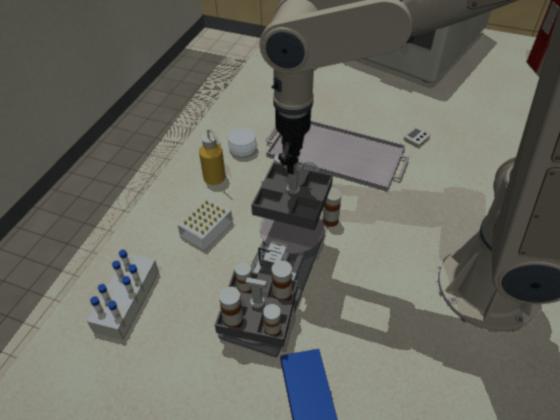

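View pics/f_w.png

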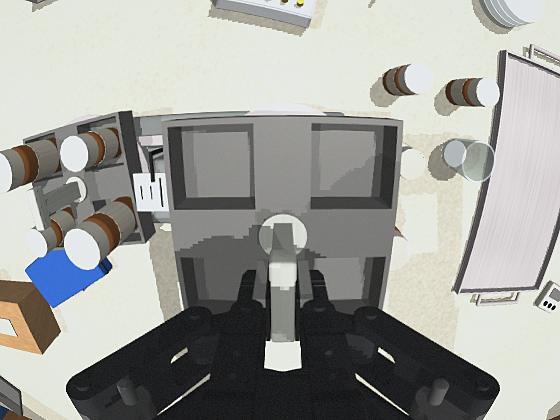

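>>> step_arm:
  deltas:
    - {"translation": [0, 0, 4], "rot": [0, 0, 0]}
    - {"translation": [0, 0, 8], "rot": [0, 0, 0]}
    - {"translation": [0, 0, 10.2], "rot": [0, 0, 0]}
    - {"translation": [0, 0, 10.7], "rot": [0, 0, 0]}
    - {"translation": [0, 0, 10.9], "rot": [0, 0, 0]}
    - {"translation": [0, 0, 11.0], "rot": [0, 0, 0]}
    - {"translation": [0, 0, 11.0], "rot": [0, 0, 0]}

```text
clock: 5.58
eef_pos: [514.6, 53.1, 352.5]
tcp_rot: [-3.142, -0.001, 0.03]
contact_force: [-0.5, 0.1, -2.4]
opening: 0.124
```

```bash
python3 - <<'E'
from h import *
s=grab("side","g_s");t=grab("top","g_t");grab("wrist","g_w")
go(514,53,197,0.03)
E
```

```text
t [-0.04  0.03  0.02] rot [-0.    -0.001 -0.   ] | grasp now [514.5  53.3 197.2] yaw 0.03 f [ 0.6  0.1 -2.2] t= 5.72
```

View pics/g_s.png

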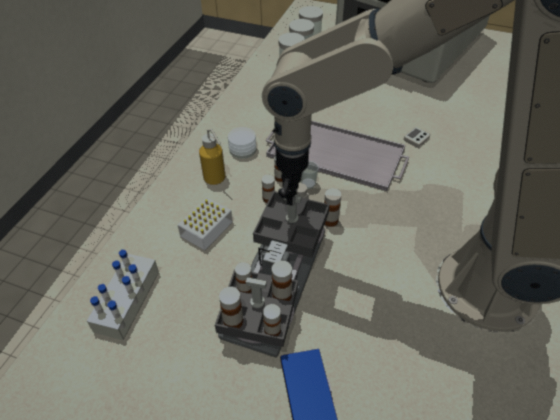

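>>> step_arm:
  deltas:
    - {"translation": [0, 0, 0.1], "rot": [0, 0, 0]}
    - {"translation": [0, 0, 0.2], "rot": [0, 0, 0]}
    - {"translation": [0, 0, 0.25], "rot": [0, 0, 0]}
    - {"translation": [0, 0, 0.25], "rot": [0, 0, 0]}

```text
clock: 6.22
eef_pos: [514.2, 53.3, 349.4]
tcp_rot: [-3.142, 0.0, 0.03]
contact_force: [-3.3, -0.1, 3.9]
opening: 0.123
```

Touched down (force went positive). Release and rise.

>>> step_arm:
  deltas:
    - {"translation": [0, 0, 0], "rot": [0, 0, 0]}
    - {"translation": [0, 0, 0], "rot": [0, 0, 0]}
    - {"translation": [0, 0, 0], "rot": [0, 0, 0]}
  grip: 100

```text
clock: 6.6
eef_pos: [514.4, 53.2, 349.1]
tcp_rot: [3.142, -0.0, 0.03]
contact_force: [0.5, 0.0, 0.1]
opening: 0.607
```

>>> step_arm:
  deltas:
    - {"translation": [0, 0, -2], "rot": [0, 0, 0]}
    - {"translation": [0, 0, -6], "rot": [0, 0, 0]}
    - {"translation": [0, 0, -12], "rot": [0, 0, 0]}
    - {"translation": [0, 0, -12], "rot": [0, 0, 0]}

```text
clock: 7.1
eef_pos: [515.5, 53.3, 473.9]
tcp_rot: [-3.141, -0.009, 0.03]
contact_force: [-0.8, 0.0, -0.0]
opening: 0.609
```

```bash
python3 - <<'E'
from h import *
s=grab("side","h_s");t=grab("top","h_t");grab("wrist","h_w")
# tall3 grasp z ~ 95
go(441,-74,170,0.3,"tall3 above")
E
```

```text
tall3 above t [-7.66 12.5  14.35] rot [-0.     0.001 -0.27 ] | grasp now [513.9  53.2 313.5] yaw 0.03 f [ 0.3  0.7 -0.8] t= 7.25
```

View pics/h_w.png

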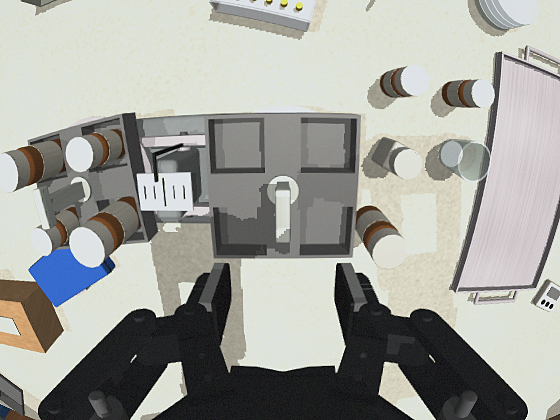

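View pics/h_s.png

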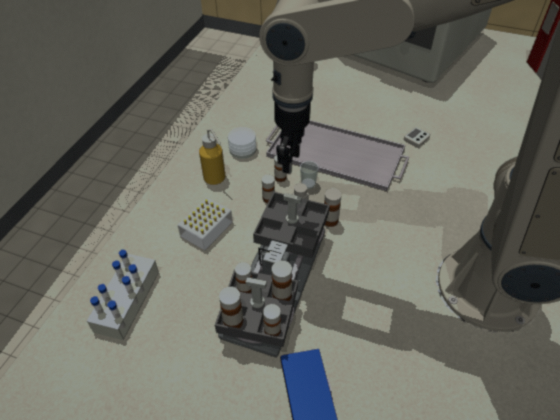

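```bash
python3 - <<'E'
from h import *
go(441,-74,230,1.571,"tall3 above")
E
```

```text
tall3 above t [-7.67 12.5   8.35] rot [-1.000e-03  1.000e-03 -1.541e+00] | grasp now [513.9  53.2 313.5] yaw 0.03 f [ 0.3  0.7 -0.8] t= 7.25
```

>>> step_arm:
  deltas:
    - {"translation": [-7.7, 12.5, 3], "rot": [0, 0, -1.54]}
    - {"translation": [-7.7, 12.5, 6], "rot": [0, 0, -1.54]}
    - {"translation": [-7.7, 12.5, 8.3], "rot": [0, 0, -1.54]}
    - {"translation": [-7.7, 12.5, 8.3], "rot": [0, 0, -1.54]}
    - {"translation": [-7.7, 12.5, 8.3], "rot": [0, 0, -1.54]}
    - {"translation": [-7.7, 12.5, 8.3], "rot": [0, 0, -1.54]}
    - {"translation": [-7.7, 12.5, 8.3], "rot": [0, 0, -1.54]}
    - {"translation": [-7.7, 12.5, 8.3], "rot": [0, 0, -1.54]}
  grip: 30

```text
clock: 8.25
eef_pos: [440.4, -73.9, 384.5]
tcp_rot: [-3.139, -0.0, 1.516]
contact_force: [-0.4, -0.2, -0.0]
opening: 0.883
```

```bash
python3 - <<'E'
from h import *
t=grab("top","i_t");grab("wrist","i_w")
go(441,-74,230,1.571,"tall3 above")
go(441,-74,93,1.571,"tall3")
E
```

```text
tall3 above t [-0.01  0.05 -0.02] rot [-0.003 -0.    -0.059] | grasp now [440.1 -73.8 229.8] yaw 1.512 f [ 0.7 -0.6 -0.2] t= 8.35
tall3 t [-1.000e-02  9.000e-02  1.368e+01] rot [-0.003 -0.    -0.059] | grasp now [440.1 -73.8 229.8] yaw 1.512 f [ 0.7 -0.6 -0.2] t= 8.35
```

View pics/i_w.png

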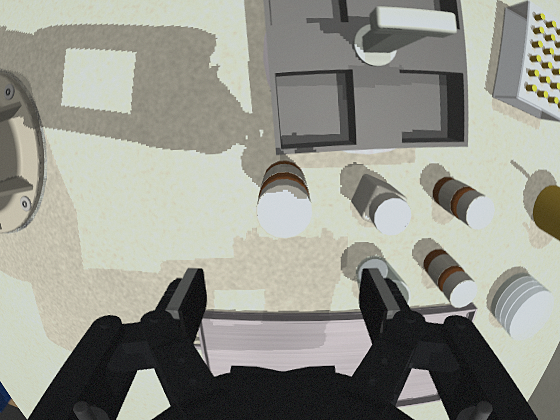

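View pics/i_t.png

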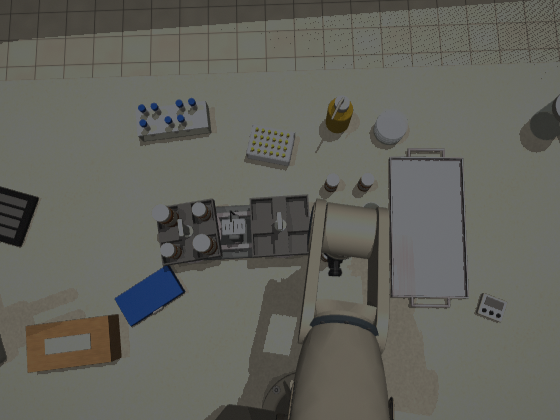

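```bash
python3 - <<'E'
from h import *
f=grab("wrist");t=grab("top")
print(onz(f,285,211,112)[:2])
a=cv2.imread("pics/i_t.png");cv2.imwrite("pics/i_c.png",cv2.convertScaleAbs(cv2.resize(a[185:275,225:325],None,fx=6,fy=6,interpolation=cv2.INTER_CUBIC),alpha=1.6))
E
```

```text
[443.66743218 -71.39525921]
```

View pics/i_c.png

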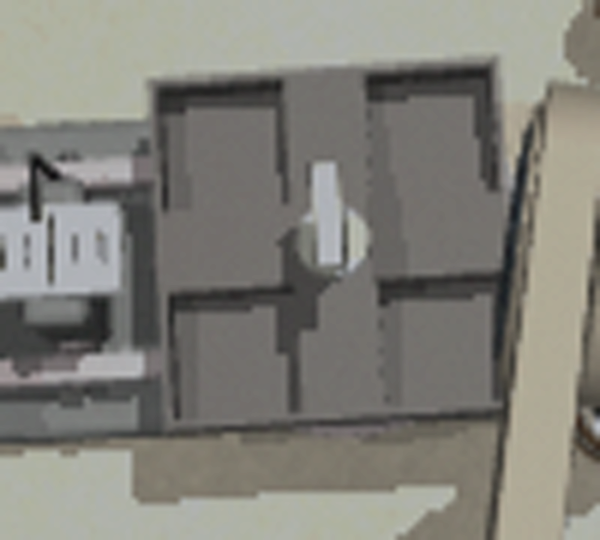

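>>> step_arm:
  deltas:
    - {"translation": [0.1, -0.1, 4], "rot": [0, 0, -0.06]}
    - {"translation": [0.1, -0.1, 9], "rot": [0, 0, -0.06]}
    - {"translation": [0.1, -0.1, 12], "rot": [0, 0, -0.06]}
    - {"translation": [0.1, -0.15, 13.7], "rot": [0, 0, -0.06]}
    - {"translation": [0.1, -0.15, 13.7], "rot": [0, 0, -0.06]}

```text
clock: 9.07
eef_pos: [438.9, -72.8, 247.9]
tcp_rot: [-3.138, -0.001, 1.566]
contact_force: [0.3, -0.3, -0.4]
opening: 0.88
```

>>> step_arm:
  deltas:
    - {"translation": [0, 0, 0], "rot": [0, 0, 0]}
    - {"translation": [0, 0, 0], "rot": [0, 0, 0]}
    - {"translation": [0, 0, 0], "rot": [0, 0, 0]}
    - {"translation": [0, 0, 0], "rot": [0, 0, 0]}
  grip: 255
  squeeze: 30

```text
clock: 9.57
eef_pos: [440.0, -73.0, 250.1]
tcp_rot: [3.14, 0.0, 1.569]
contact_force: [-1.1, 0.1, 6.8]
opening: 0.529
```

```bash
python3 - <<'E'
from h import *
t=grab("top");grab("wrist","j_w")
C=[onz(t,225+u/6,185+v/6,117) for u,v in [(150,80),(497,60),(165,432),(500,408)]]
print(np.round(C),np.mean(C,axis=0)); print("bar",onz(t,225+328/6,185+213/6,201))
go(442,-72,280,1.571,"up")
E
```

```text
[[586. 132. 117.]
 [590. -21. 117.]
 [430. 128. 117.]
 [437. -17. 117.]] [510.90477123  55.41622848 117.        ]
bar [512.31393739  52.67096387 201.        ]
up t [  0.09   0.23 -18.49] rot [ 0.002  0.    -0.002] | grasp now [440.3 -73.   95.1] yaw 1.569 f [-1.1 -0.2  7.6] t= 9.68
```

View pics/j_w.png

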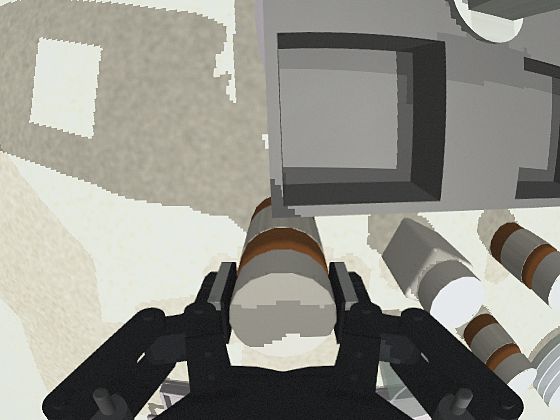

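>>> step_arm:
  deltas:
    - {"translation": [0, 0, -5], "rot": [0, 0, 0]}
    - {"translation": [0, 0, -10], "rot": [0, 0, 0]}
    - {"translation": [0, 0, -15.5], "rot": [0, 0, 0]}
    - {"translation": [2, 0.5, -15.5], "rot": [0, 0, 0]}
    - {"translation": [7.9, 2.8, -15.5], "rot": [0, 0, 0]}
    - {"translation": [7.9, 2.8, -15.5], "rot": [0, 0, 0]}
    - {"translation": [7.9, 2.8, -15.5], "rot": [0, 0, 0]}

```text
clock: 10.55
eef_pos: [467.4, 6.2, 404.1]
tcp_rot: [-3.141, 0.0, 1.571]
contact_force: [0.5, -0.5, -1.3]
opening: 0.533
```

```bash
python3 - <<'E'
from h import *
grab("wrist","k_w");grab("side","k_s")
go(468.4,5.6,185,1.571,"down")
E
```

```text
down t [0.02 0.12 6.4 ] rot [-0.001  0.    -0.002] | grasp now [467.2   5.3 249.1] yaw 1.569 f [-0.   0.5 -0.9] t= 10.65
```

View pics/k_w.png

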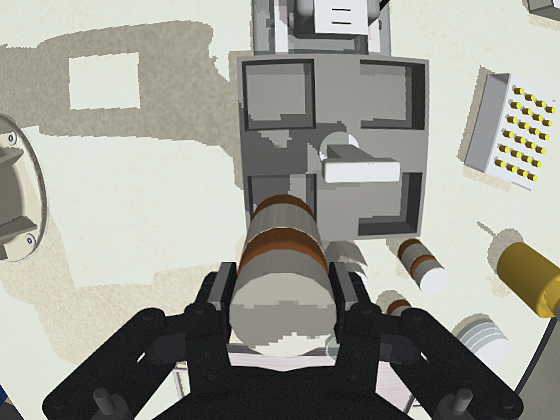

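View pics/k_s.png

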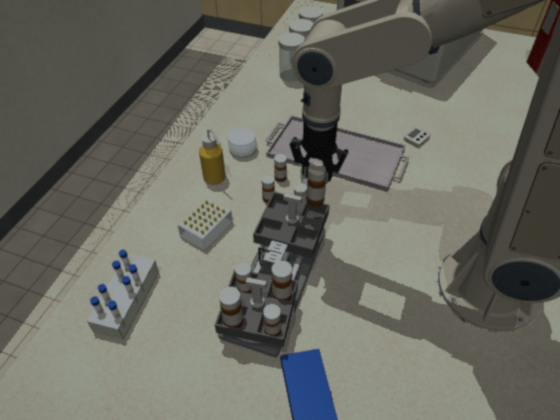

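```bash
python3 - <<'E'
from h import *
f=grab("wrist")
for c in [(238,58),(428,58),(424,238),(241,190)]: print(np.round(onz(f,*c,117)[:2]))
E
```

```text
[435. 127.]
[588. 135.]
[598. -23.]
[435.  21.]
```

>>> step_arm:
  deltas:
    - {"translation": [0, 0.25, 2], "rot": [0, 0, 0]}
    - {"translation": [0, 0.25, 4], "rot": [0, 0, 0]}
    - {"translation": [0, 0.25, 6], "rot": [0, 0, 0]}
    - {"translation": [0, 0.25, 6.4], "rot": [0, 0, 0]}
    - {"translation": [0, 0.25, 6.5], "rot": [0, 0, 0]}

```text
clock: 11.32
eef_pos: [470.3, 5.5, 339.4]
tcp_rot: [-3.142, 0.0, 1.568]
contact_force: [0.2, 0.0, -0.7]
opening: 0.525
```

```bash
python3 - <<'E'
from h import *
grab("wrist","l_w")
go(470,5,183,1.571,"down")
E
```

```text
down t [-0.06 -0.04  0.16] rot [ 0.001  0.    -0.002] | grasp now [470.5   5.6 184.6] yaw 1.569 f [ 0.4 -0.4 -1.4] t= 11.38
```

View pics/l_w.png

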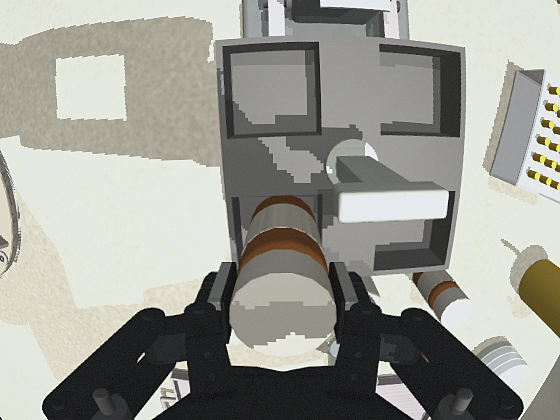

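In the pocket, just above its floor; lower 2 mm and release.

>>> step_arm:
  deltas:
    - {"translation": [0, 0, 0.15], "rot": [0, 0, 0]}
    - {"translation": [0, 0, 0.2], "rot": [0, 0, 0]}

```text
clock: 11.62
eef_pos: [470.3, 6.0, 337.6]
tcp_rot: [3.141, -0.0, 1.569]
contact_force: [-0.0, 0.7, -1.5]
opening: 0.53
```

>>> step_arm:
  deltas:
    - {"translation": [0, 0, 0], "rot": [0, 0, 0]}
    - {"translation": [0, 0, 0], "rot": [0, 0, 0]}
    - {"translation": [0, 0, -2], "rot": [0, 0, 0]}
    - {"translation": [0, 0, -6], "rot": [0, 0, 0]}
    - {"translation": [0, 0, -11], "rot": [0, 0, 0]}
    - {"translation": [0, 0, -11], "rot": [0, 0, 0]}
  grip: 70

```text
clock: 12.38
eef_pos: [471.3, 6.1, 451.0]
tcp_rot: [3.134, -0.0, 1.57]
contact_force: [0.8, 0.8, 0.1]
opening: 0.722
```

```bash
python3 - <<'E'
from h import *
grab("wrist","m_w")
go(638,-92,200,1.571,"shortP")
E
```

```text
shortP t [-9.78 16.71  9.45] rot [ 0.004 -0.    -0.001] | grasp now [471.2   6.1 293.9] yaw 1.57 f [-0.1 -0.  -1.1] t= 12.43
```

View pics/m_w.png

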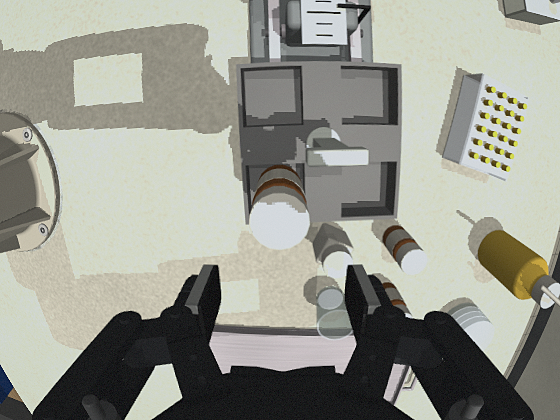

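>>> step_arm:
  deltas:
    - {"translation": [-9.8, 16.7, 0], "rot": [0, 0, 0]}
    - {"translation": [-9.8, 16.7, 0], "rot": [0, 0, 0]}
    - {"translation": [-9.8, 16.7, 4], "rot": [0, 0, 0]}
    - {"translation": [-9.8, 16.7, 9.4], "rot": [0, 0, 0]}
    - {"translation": [-9.8, 16.7, 9.4], "rot": [0, 0, 0]}
    - {"translation": [-9.8, 16.7, 9.4], "rot": [0, 0, 0]}

```text
clock: 13.18
eef_pos: [636.8, -91.9, 353.6]
tcp_rot: [-3.141, -0.0, 1.57]
contact_force: [0.0, -0.3, 1.4]
opening: 0.726
```

```bash
python3 - <<'E'
from h import *
grab("wrist","n_w")
go(638,-92,66,1.571,"shortP")
E
```

```text
shortP t [-0.02  0.07 13.39] rot [ 0.002  0.    -0.001] | grasp now [637.4 -91.8 199.9] yaw 1.57 f [ 0.6 -0.5  0.5] t= 13.22
```

View pics/n_w.png

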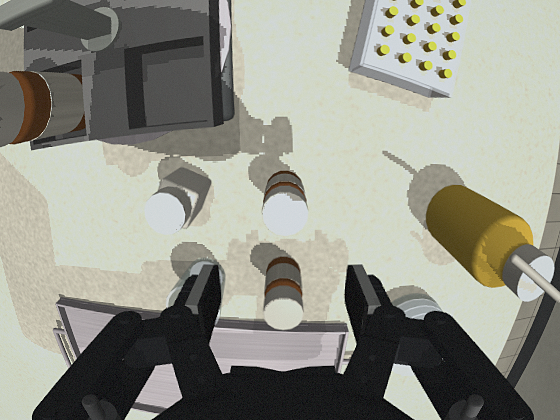

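>>> step_arm:
  deltas:
    - {"translation": [0, 0.1, 5], "rot": [0, 0, 0]}
    - {"translation": [0, 0.1, 9], "rot": [0, 0, 0]}
    - {"translation": [0, 0.1, 12], "rot": [0, 0, 0]}
    - {"translation": [0, 0.1, 13.2], "rot": [0, 0, 0]}
    - {"translation": [0, 0.1, 13.2], "rot": [0, 0, 0]}

```text
clock: 13.85
eef_pos: [638.5, -92.0, 222.6]
tcp_rot: [3.14, 0.0, 1.57]
contact_force: [-0.2, -0.2, 0.8]
opening: 0.724
```

>>> step_arm:
  deltas:
    - {"translation": [0, 0, 0], "rot": [0, 0, 0]}
    - {"translation": [0, 0, 0], "rot": [0, 0, 0]}
    - {"translation": [0, 0, 0], "rot": [0, 0, 0]}
    - {"translation": [0, 0, 0], "rot": [0, 0, 0]}
  grip: 255
  squeeze: 30

```text
clock: 14.35
eef_pos: [638.8, -92.3, 223.1]
tcp_rot: [3.139, 0.0, 1.569]
contact_force: [-1.3, 1.0, 8.1]
opening: 0.437
```

```bash
python3 - <<'E'
from h import *
grab("wrist","o_w")
go(561.5,9,215,1.571,"over pocket(+,-)")
E
```

```text
over pocket(+,-) t [ 10.11  -7.71 -14.71] rot [ 0.003  0.    -0.002] | grasp now [639.2 -92.4  68.1] yaw 1.569 f [-1.   0.1  6.7] t= 14.4
```

View pics/o_w.png

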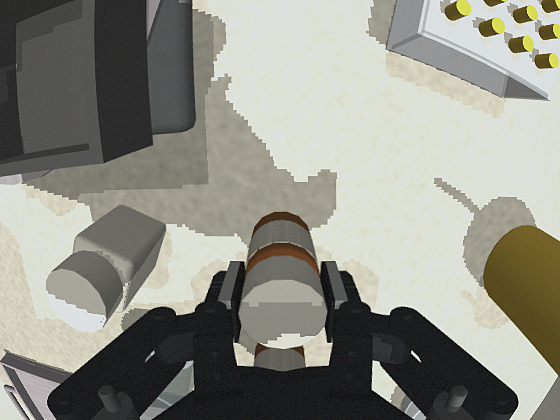

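```bash
python3 - <<'E'
from h import *
f=grab("wrist")
g=np.array([639.2,-92.4,68.1])
# tool x axis = world +y ; front of fingers at tool x ~ +12
for xx in (0,12):
  for c in [(50,400),(75,365),(120,312),(160,308),(205,300),(215,270),(232,262)]:
    o,d=ray(f,*c);p=o+d*((g[1]+xx-o[1])/d[1]);print(xx,c,"jaw-dir",round(p[0]-g[0]),"above grasp",round(p[2]-g[2]))
E
```

```text
0 (50, 400) jaw-dir -76 above grasp 72
0 (75, 365) jaw-dir -75 above grasp 53
0 (120, 312) jaw-dir -71 above grasp 16
0 (160, 308) jaw-dir -53 above grasp 10
0 (205, 300) jaw-dir -34 above grasp 2
0 (215, 270) jaw-dir -34 above grasp -27
0 (232, 262) jaw-dir -26 above grasp -36
12 (50, 400) jaw-dir -65 above grasp 79
12 (75, 365) jaw-dir -64 above grasp 63
12 (120, 312) jaw-dir -61 above grasp 32
12 (160, 308) jaw-dir -45 above grasp 27
12 (205, 300) jaw-dir -29 above grasp 20
12 (215, 270) jaw-dir -29 above grasp -5
12 (232, 262) jaw-dir -22 above grasp -13
```

>>> step_arm:
  deltas:
    - {"translation": [0, 0, -5], "rot": [0, 0, 0]}
    - {"translation": [0, 0, -10], "rot": [0, 0, 0]}
    - {"translation": [0, 0, -15], "rot": [0, 0, 0]}
    - {"translation": [19.3, -8.1, -15], "rot": [0, 0, 0]}
    - {"translation": [19.3, -8.1, -15], "rot": [0, 0, 0]}
    - {"translation": [19.3, -8.1, -15], "rot": [0, 0, 0]}
    - {"translation": [19.3, -8.1, -15], "rot": [0, 0, 0]}
    - {"translation": [19.3, -8.1, -15], "rot": [0, 0, 0]}

```text
clock: 15.45
eef_pos: [557.1, 102.0, 371.9]
tcp_rot: [3.14, -0.0, 1.572]
contact_force: [-0.1, -0.5, -0.8]
opening: 0.437
```

```bash
python3 - <<'E'
from h import *
grab("wrist","p_w")
go(558,101,157,1.571,"pocket(+,+)")
E
```

```text
pocket(+,+) t [0.01 0.03 5.98] rot [ 0.001  0.    -0.   ] | grasp now [557.8 100.9 216.8] yaw 1.571 f [-0.3 -0.5 -0.5] t= 15.5
```

View pics/p_w.png

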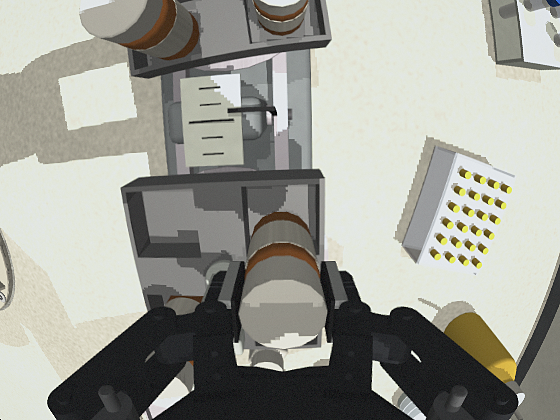

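```bash
python3 - <<'E'
from h import *
f=grab("wrist")
for c in [(323,172),(122,187)]: print(np.round(onz(f,*c,117)[:2],1))
E
```

```text
[588.3 138.3]
[436.4 129. ]
```

>>> step_arm:
  deltas:
    - {"translation": [0.1, 0, 3], "rot": [0, 0, 0]}
    - {"translation": [0.1, 0, 5], "rot": [0, 0, 0]}
    - {"translation": [0.1, 0, 5.9], "rot": [0, 0, 0]}
    - {"translation": [0.1, 0, 6.1], "rot": [0, 0, 0]}
    - {"translation": [0.1, 0, 6.1], "rot": [0, 0, 0]}

```text
clock: 16.18
eef_pos: [557.8, 101.6, 310.7]
tcp_rot: [3.141, -0.0, 1.569]
contact_force: [-0.1, -0.1, -0.5]
opening: 0.438
```

>>> step_arm:
  deltas:
    - {"translation": [0, 0, 0], "rot": [0, 0, 0]}
    - {"translation": [0, 0, 0], "rot": [0, 0, 0]}
    - {"translation": [0, 0, -2], "rot": [0, 0, 0]}
    - {"translation": [0, 0, -6], "rot": [0, 0, 0]}
    - {"translation": [0, 0, -11], "rot": [0, 0, 0]}
    - {"translation": [0, 0, -11], "rot": [0, 0, 0]}
  grip: 100

```text
clock: 16.92
eef_pos: [558.5, 102.2, 424.7]
tcp_rot: [3.134, -0.001, 1.57]
contact_force: [-0.0, 0.1, -0.7]
opening: 0.608
```

```bash
python3 - <<'E'
from h import *
grab("wrist","q_w")
go(636.5,-187.5,267,1.571,"shortQ")
E
```

```text
shortQ t [-28.95   7.91   0.04] rot [ 0.004 -0.001 -0.001] | grasp now [558.4 102.2 267.3] yaw 1.57 f [ 0.7  0.5 -0.4] t= 16.98
```

View pics/q_w.png

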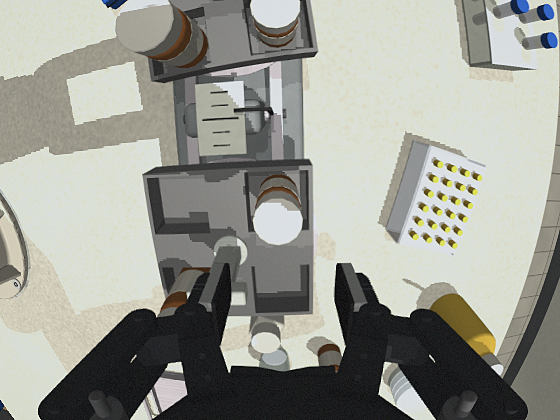

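>>> step_arm:
  deltas:
    - {"translation": [-29, 7.9, 0], "rot": [0, 0, -0.785]}
    - {"translation": [-29, 7.9, 0], "rot": [0, 0, -0.785]}
    - {"translation": [-29, 7.9, 0], "rot": [0, 0, -0.785]}
    - {"translation": [-29, 7.9, 0], "rot": [0, 0, -0.785]}
    - {"translation": [-29, 7.9, 4], "rot": [0, 0, -0.785]}
    - {"translation": [-29, 7.9, 7], "rot": [0, 0, -0.785]}
    - {"translation": [-29, 7.9, 7], "rot": [0, 0, -0.785]}
    - {"translation": [-29, 7.9, 7], "rot": [0, 0, -0.785]}

```text
clock: 17.98
eef_pos: [636.1, -187.5, 350.6]
tcp_rot: [3.142, -0.0, 2.355]
contact_force: [0.5, -0.0, 0.7]
opening: 0.606
```

```bash
python3 - <<'E'
from h import *
f=grab("wrist","r_w")
print(proj(f,(636.5,-187.5,84)))
go(636.5,-187.5,67,2.356,"shortQ")
E
```

```text
(np.float64(279.8985211197812), np.float64(215.03707410786566))
shortQ t [-1.000e-02 -1.000e-02  1.294e+01] rot [ 0.001  0.001 -0.001] | grasp now [ 636.5 -187.4  196.4] yaw 2.355 f [0.5 0.1 0.9] t= 18.02
```

View pics/r_w.png

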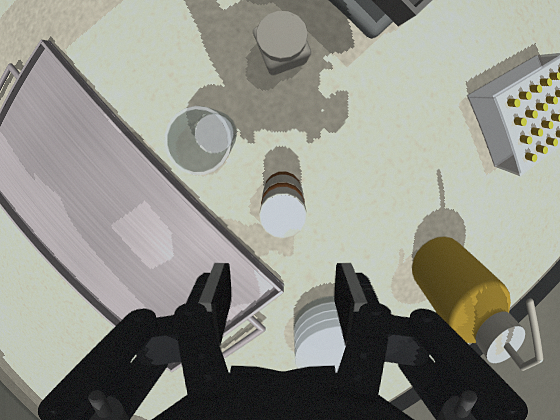

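>>> step_arm:
  deltas:
    - {"translation": [0, 0.1, 5], "rot": [0, 0, 0]}
    - {"translation": [0, 0.1, 9], "rot": [0, 0, 0]}
    - {"translation": [0, 0.1, 12], "rot": [0, 0, 0]}
    - {"translation": [0, 0.1, 12.9], "rot": [0, 0, 0]}
    - {"translation": [0, 0.1, 12.9], "rot": [0, 0, 0]}

```text
clock: 18.65
eef_pos: [637.2, -187.0, 222.3]
tcp_rot: [3.141, 0.001, 2.355]
contact_force: [0.8, -0.5, -0.1]
opening: 0.604
```

>>> step_arm:
  deltas:
    - {"translation": [0, 0, 0], "rot": [0, 0, 0]}
    - {"translation": [0, 0, 0], "rot": [0, 0, 0]}
    - {"translation": [0, 0, 0], "rot": [0, 0, 0]}
    - {"translation": [0, 0, 0], "rot": [0, 0, 0]}
  grip: 255
  squeeze: 30

```text
clock: 19.15
eef_pos: [637.5, -187.7, 223.1]
tcp_rot: [3.14, 0.003, 2.354]
contact_force: [-0.5, 1.3, 7.3]
opening: 0.438
```

>>> step_arm:
  deltas:
    - {"translation": [0, 0, -5], "rot": [0, 0, 0]}
    - {"translation": [0, 0, -10], "rot": [0, 0, 0]}
    - {"translation": [0, 0, -16], "rot": [0, 0, 0]}
    - {"translation": [0, 0, -16], "rot": [0, 0, 0]}

```text
clock: 19.65
eef_pos: [638.1, -188.0, 387.7]
tcp_rot: [3.137, 0.009, 2.354]
contact_force: [-0.1, 0.0, -1.4]
opening: 0.434
```

```bash
python3 - <<'E'
from h import *
f=grab("wrist","s_w");grab("side","s_s")
go(562.5,9,225,2.356,"over (+,-)")
E
```

```text
over (+,-) t [19.15  8.62  0.2 ] rot [ 0.001  0.002 -0.002] | grasp now [ 636.9 -187.6  227.3] yaw 2.354 f [-0.2  0.7 -1.9] t= 19.75
```

View pics/s_w.png

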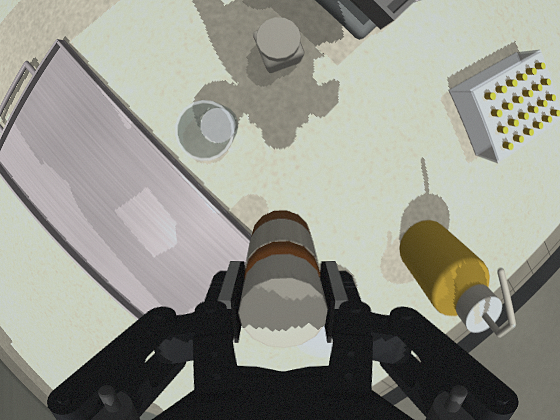

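>>> step_arm:
  deltas:
    - {"translation": [19.1, 8.6, 0], "rot": [0, 0, 0]}
    - {"translation": [19.1, 8.6, 0], "rot": [0, 0, 0]}
    - {"translation": [19.1, 8.6, 0], "rot": [0, 0, 0]}
    - {"translation": [19.1, 8.6, 0], "rot": [0, 0, 0]}
    - {"translation": [19.1, 8.6, 0], "rot": [0, 0, 0]}
    - {"translation": [19.1, 8.6, 0.2], "rot": [0, 0, 0]}

```text
clock: 20.5
eef_pos: [563.3, 7.7, 378.7]
tcp_rot: [-3.141, 0.0, 2.354]
contact_force: [0.6, -0.1, -1.4]
opening: 0.434
```

```bash
python3 - <<'E'
from h import *
f=grab("wrist","t_w")
go(562.5,9.5,156.5,2.356,"(+,-)")
E
```

```text
(+,-) t [0.2 0.1 6.7] rot [-0.001 -0.    -0.002] | grasp now [563.1   7.3 223.5] yaw 2.354 f [-0.6 -0.2 -0.9] t= 20.55
```

View pics/t_w.png

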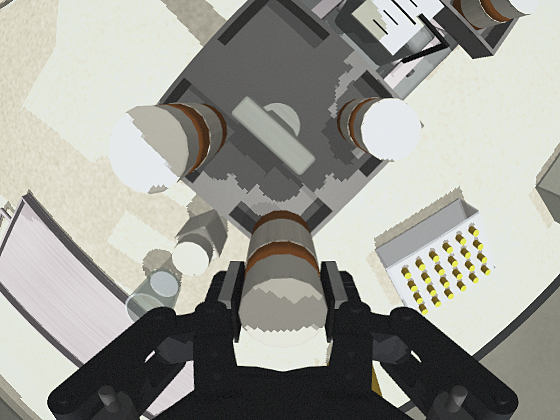

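>>> step_arm:
  deltas:
    - {"translation": [0.2, 0.05, 3], "rot": [0, 0, 0]}
    - {"translation": [0.2, 0.05, 5], "rot": [0, 0, 0]}
    - {"translation": [0.2, 0.05, 6.5], "rot": [0, 0, 0]}
    - {"translation": [0.2, 0.05, 6.8], "rot": [0, 0, 0]}
    - {"translation": [0.2, 0.05, 6.8], "rot": [0, 0, 0]}

```text
clock: 21.18
eef_pos: [562.0, 10.0, 311.4]
tcp_rot: [3.141, 0.0, 2.354]
contact_force: [0.3, -0.5, -0.5]
opening: 0.441
```

>>> step_arm:
  deltas:
    - {"translation": [0, 0, 0], "rot": [0, 0, 0]}
    - {"translation": [0, 0, 0], "rot": [0, 0, 0]}
    - {"translation": [0, 0, -2], "rot": [0, 0, 0]}
    - {"translation": [0, 0, -6], "rot": [0, 0, 0]}
    - {"translation": [0, 0, -12], "rot": [0, 0, 0]}
    - {"translation": [0, 0, -14], "rot": [0, 0, 0]}
    - {"translation": [0, 0, -14], "rot": [0, 0, 0]}
  grip: 100

```text
clock: 22.05
eef_pos: [562.0, 10.4, 453.3]
tcp_rot: [3.139, 0.003, 2.355]
contact_force: [-0.1, 0.3, -0.3]
opening: 0.604
```

```bash
python3 - <<'E'
from h import *
f=grab("wrist","u_w")
go(453,342,292,2.496,"A short")
E
```

```text
A short t [31.15 15.72  0.44] rot [ 0.001  0.001 -0.141] | grasp now [561.8  10.4 296.5] yaw 2.355 f [-0.6  0.1 -1.1] t= 22.1
```

View pics/u_w.png

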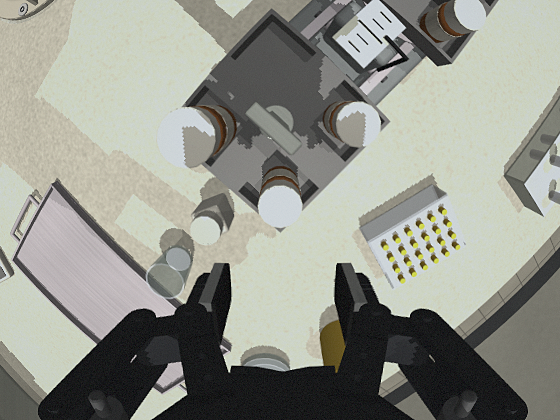

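```bash
python3 - <<'E'
from h import *
go(555,263,260,2.496,"A short2")
E
```

```text
A short2 t [18.36 17.37  3.65] rot [ 0.001  0.001 -0.141] | grasp now [561.8  10.4 296.5] yaw 2.355 f [-0.6  0.1 -1.1] t= 22.1
```

>>> step_arm:
  deltas:
    - {"translation": [18.4, 17.4, 0], "rot": [0, 0, -0.14]}
    - {"translation": [18.4, 17.4, 0], "rot": [0, 0, -0.14]}
    - {"translation": [18.4, 17.4, 0], "rot": [0, 0, -0.14]}
    - {"translation": [18.4, 17.4, 0], "rot": [0, 0, -0.14]}
    - {"translation": [18.4, 17.4, 3.6], "rot": [0, 0, -0.14]}
    - {"translation": [18.4, 17.4, 3.6], "rot": [0, 0, -0.14]}
    - {"translation": [18.4, 17.4, 3.6], "rot": [0, 0, -0.14]}

```text
clock: 22.98
eef_pos: [555.2, 262.9, 415.0]
tcp_rot: [-3.14, -0.0, 2.494]
contact_force: [1.1, 0.2, 0.1]
opening: 0.609
```

```bash
python3 - <<'E'
from h import *
f=grab("wrist","v_w")
print(proj(f,(555,263,154)))
go(555,263,137,2.496,"A short2")
E
```

```text
(np.float64(279.9610027444003), np.float64(216.5044338744185))
A short2 t [ 5.000e-02 -1.000e-02  1.237e+01] rot [ 0.     0.    -0.003] | grasp now [555.5 262.7 260.7] yaw 2.493 f [0.2 0.5 0.3] t= 23.02
```

View pics/v_w.png

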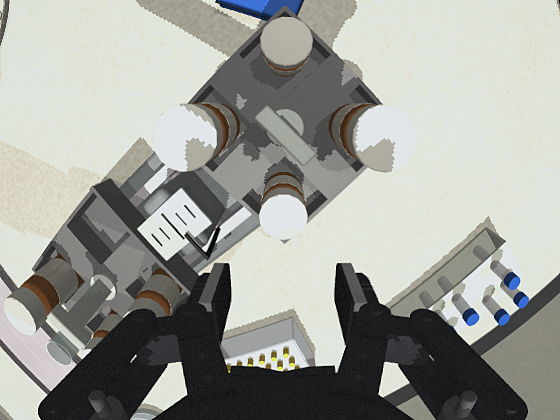

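>>> step_arm:
  deltas:
    - {"translation": [0.05, 0.15, 5], "rot": [0, 0, 0]}
    - {"translation": [0.05, 0.15, 9], "rot": [0, 0, 0]}
    - {"translation": [0.05, 0.15, 11.5], "rot": [0, 0, 0]}
    - {"translation": [0.05, 0.15, 12.3], "rot": [0, 0, 0]}
    - {"translation": [0.05, 0.15, 12.3], "rot": [0, 0, 0]}

```text
clock: 23.65
eef_pos: [556.1, 264.6, 293.0]
tcp_rot: [3.141, 0.0, 2.494]
contact_force: [0.5, 0.0, 1.6]
opening: 0.606
```

>>> step_arm:
  deltas:
    - {"translation": [0, 0, 0], "rot": [0, 0, 0]}
    - {"translation": [0, 0, 0], "rot": [0, 0, 0]}
    - {"translation": [0, 0, 0], "rot": [0, 0, 0]}
    - {"translation": [0, 0, 0], "rot": [0, 0, 0]}
  grip: 255
  squeeze: 30

```text
clock: 24.15
eef_pos: [556.1, 265.1, 293.7]
tcp_rot: [3.14, 0.001, 2.495]
contact_force: [-0.8, -1.8, 6.8]
opening: 0.437
```

```bash
python3 - <<'E'
from h import *
f=grab("wrist","w_w")
go(555,263,137,2.496,"A short2")
E
```

```text
A short2 t [-0.04 -0.23  0.17] rot [ 0.002  0.001 -0.001] | grasp now [556.4 265.2 138.7] yaw 2.495 f [-0.6 -1.9  6.9] t= 24.2
```

View pics/w_w.png

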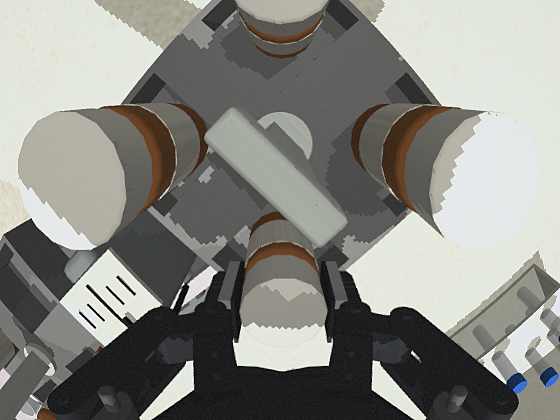

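>>> step_arm:
  deltas:
    - {"translation": [0, 0, -2], "rot": [0, 0, 0]}
    - {"translation": [0, 0, -5], "rot": [0, 0, 0]}
    - {"translation": [0, 0, -10], "rot": [0, 0, 0]}
    - {"translation": [0, 0, -15.5], "rot": [0, 0, 0]}
    - {"translation": [0, 0, -15.5], "rot": [0, 0, 0]}

```text
clock: 24.82
eef_pos: [556.5, 265.5, 452.7]
tcp_rot: [3.133, 0.004, 2.495]
contact_force: [0.6, 0.7, -1.0]
opening: 0.441
```

```bash
python3 - <<'E'
from h import *
f=grab("wrist","x_w");grab("side","x_s")
go(466,98,290,2.4,"B(-,+)")
E
```

```text
B(-,+) t [ -2.93 -18.71   0.25] rot [0.001 0.001 0.095] | grasp now [555.6 265.  292.7] yaw 2.495 f [ 0.2 -0.  -1.9] t= 24.93
```

View pics/x_w.png

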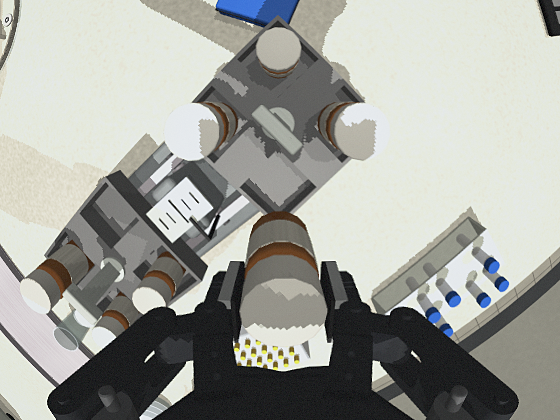

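View pics/x_s.png

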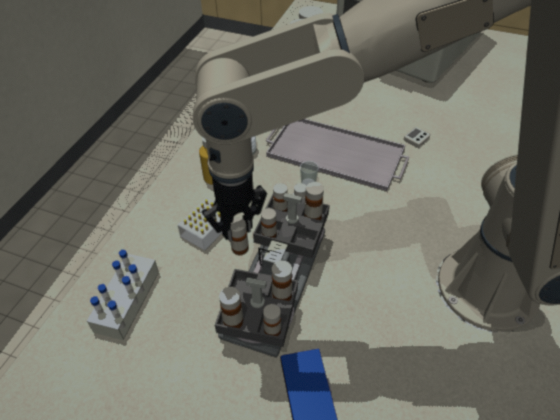

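>>> step_arm:
  deltas:
    - {"translation": [-2.9, -18.7, 0], "rot": [0, 0, 0.095]}
    - {"translation": [-2.9, -18.7, 0], "rot": [0, 0, 0.095]}
    - {"translation": [-2.9, -18.7, 0], "rot": [0, 0, 0.095]}
    - {"translation": [-2.9, -18.7, 0], "rot": [0, 0, 0.095]}
    - {"translation": [-2.9, -18.7, 3], "rot": [0, 0, 0.095]}
    - {"translation": [-2.9, -18.7, 6], "rot": [0, 0, 0.095]}
    - {"translation": [-2.9, -18.7, 6], "rot": [0, 0, 0.095]}

```text
clock: 25.8
eef_pos: [465.1, 98.5, 384.5]
tcp_rot: [-3.137, -0.004, 2.4]
contact_force: [0.4, -0.5, 0.1]
opening: 0.442
```

```bash
python3 - <<'E'
from h import *
f=grab("wrist","y_w");t=grab("top","y_t")
go(466,98,158,2.4,"B(-,+)")
E
```

```text
B(-,+) t [-0.03 -0.06  7.41] rot [-0.001 -0.001 -0.   ] | grasp now [466.1  98.6 232.1] yaw 2.4 f [ 0.5 -0.6 -0.3] t= 25.9
```

View pics/y_w.png

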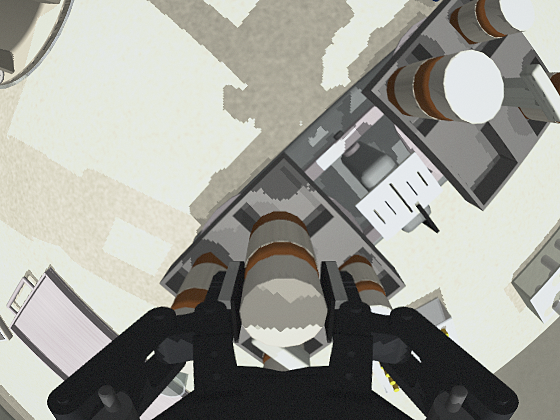

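View pics/y_t.png

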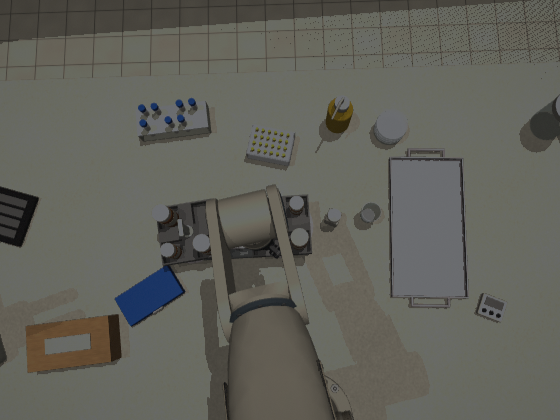

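```bash
python3 - <<'E'
from h import *
f=grab("wrist")
for c in [(285,152),(405,288),(160,290)]: print(np.round(onz(f,*c,117)[:2],1))
E
```

```text
[433.7 133.8]
[595.7 133.5]
[446.8 -31.9]
```

>>> step_arm:
  deltas:
    - {"translation": [0, 0, 3], "rot": [0, 0, 0]}
    - {"translation": [0, 0, 5.5], "rot": [0, 0, 0]}
    - {"translation": [0, 0, 7], "rot": [0, 0, 0]}
    - {"translation": [0, 0, 7.4], "rot": [0, 0, 0]}
    - {"translation": [0, 0, 7.4], "rot": [0, 0, 0]}

```text
clock: 26.58
eef_pos: [466.4, 98.4, 313.7]
tcp_rot: [3.141, 0.0, 2.399]
contact_force: [0.0, -1.2, -1.3]
opening: 0.437
```

>>> step_arm:
  deltas:
    - {"translation": [0, 0, 0.1], "rot": [0, 0, 0]}
    - {"translation": [0, 0, 0.3], "rot": [0, 0, 0]}
    - {"translation": [0, 0, 0.5], "rot": [0, 0, 0]}
    - {"translation": [0, 0, 0.5], "rot": [0, 0, 0]}

```text
clock: 27.08
eef_pos: [465.9, 98.2, 308.1]
tcp_rot: [-3.141, -0.0, 2.399]
contact_force: [-0.9, 0.1, 1.7]
opening: 0.441
```

>>> step_arm:
  deltas:
    - {"translation": [0, 0, 0], "rot": [0, 0, 0]}
    - {"translation": [0, 0, 0], "rot": [0, 0, 0]}
    - {"translation": [0, 0, -2], "rot": [0, 0, 0]}
    - {"translation": [0, 0, -6], "rot": [0, 0, 0]}
    - {"translation": [0, 0, -12], "rot": [0, 0, 0]}
    - {"translation": [0, 0, -18], "rot": [0, 0, 0]}
    - {"translation": [0, 0, -22], "rot": [0, 0, 0]}
    - {"translation": [0, 0, -22], "rot": [0, 0, 0]}
  grip: 90

```text
clock: 28.08
eef_pos: [466.4, 98.4, 531.6]
tcp_rot: [3.136, 0.004, 2.399]
contact_force: [-0.5, -0.7, 0.4]
opening: 0.644
```

```bash
python3 - <<'E'
from h import *
f=grab("wrist","z_w");grab("side","z_s")
go(380,-100,400,0.8,"away")
E
```

```text
away t [ -7.08 -20.4   -2.72] rot [-0.    -0.     1.599] | grasp now [465.7  98.2 372.8] yaw 2.399 f [ 0.2 -0.1 -0.4] t= 28.18
```

View pics/z_w.png

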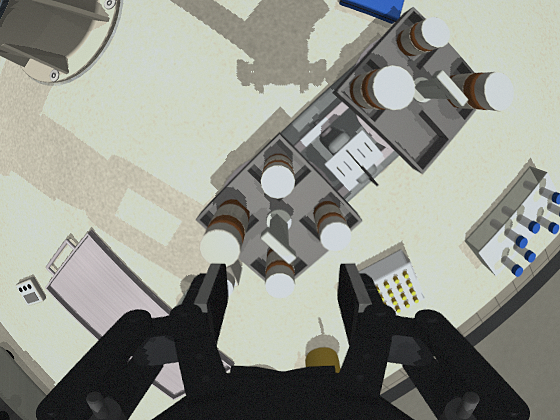

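View pics/z_s.png

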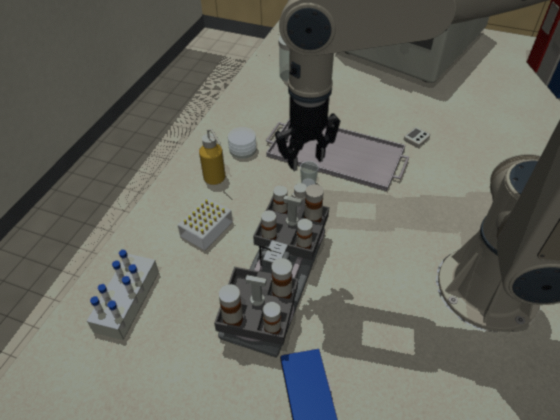

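```bash
python3 - <<'E'
from h import *
go(470,110,360,0.8,"view")
E
```

```text
view t [0.48 1.16 1.28] rot [-0.    -0.     1.599] | grasp now [465.7  98.2 372.8] yaw 2.399 f [ 0.2 -0.1 -0.4] t= 28.18
```

>>> step_arm:
  deltas:
    - {"translation": [0.5, 1.2, 1.3], "rot": [0, 0, 1.3]}
    - {"translation": [0.5, 1.2, 1.3], "rot": [0, 0, 1.3]}
    - {"translation": [0.5, 1.2, 1.3], "rot": [0, 0, 1.3]}
    - {"translation": [0.5, 1.2, 1.3], "rot": [0, 0, 1.3]}
    - {"translation": [0.5, 1.2, 1.3], "rot": [0, 0, 1.3]}
    - {"translation": [0.5, 1.2, 1.3], "rot": [0, 0, 1.3]}
    - {"translation": [0.5, 1.2, 1.3], "rot": [0, 0, 1.3]}
    - {"translation": [0.5, 1.2, 1.3], "rot": [0, 0, 1.3]}

```text
clock: 29.18
eef_pos: [470.1, 110.4, 513.4]
tcp_rot: [-3.139, 0.002, 1.101]
contact_force: [-0.4, -0.4, -0.3]
opening: 0.646
```

>>> step_arm:
  deltas:
    - {"translation": [0, 0, 0], "rot": [0, 0, 1.05]}
    - {"translation": [0, 0, 0], "rot": [0, 0, 1.05]}
    - {"translation": [0, 0, 0], "rot": [0, 0, 1.05]}
    - {"translation": [0, 0, 0], "rot": [0, 0, 1.05]}
    - {"translation": [0, 0, 0], "rot": [0, 0, 1.05]}
    - {"translation": [0, 0, 0], "rot": [0, 0, 1.05]}
    - {"translation": [0, 0, 0], "rot": [0, 0, 1.05]}
    - {"translation": [0, 0, 0], "rot": [0, 0, 1.05]}

```text
clock: 30.18
eef_pos: [470.4, 110.5, 514.7]
tcp_rot: [3.141, 0.001, 0.054]
contact_force: [1.6, -0.4, -0.5]
opening: 0.651
```

```bash
python3 - <<'E'
from h import *
f=grab("wrist","aa_w")
im=cv2.imread("pics/aa_w.png")
cv2.imwrite("pics/aa_c.png",cv2.resize(im[80:280,80:320],None,fx=3,fy=3,interpolation=cv2.INTER_CUBIC)[:600,:720])
go(514,54,300,0.05,"B")
E
```

```text
B t [4.06 5.87 5.98] rot [0.    0.001 0.003] | grasp now [470.3 110.5 359.8] yaw 0.053 f [ 0.4  0.2 -0.6] t= 30.23
```

View pics/aa_w.png

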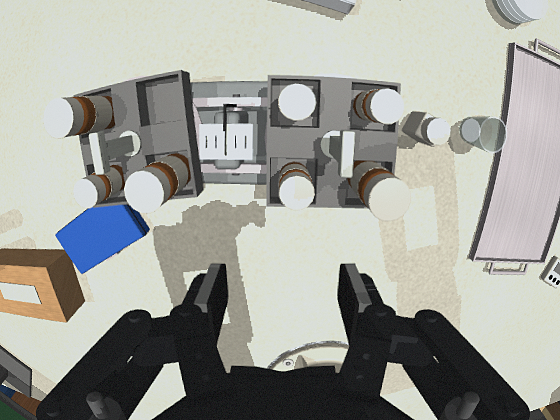

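View pics/aa_c.png

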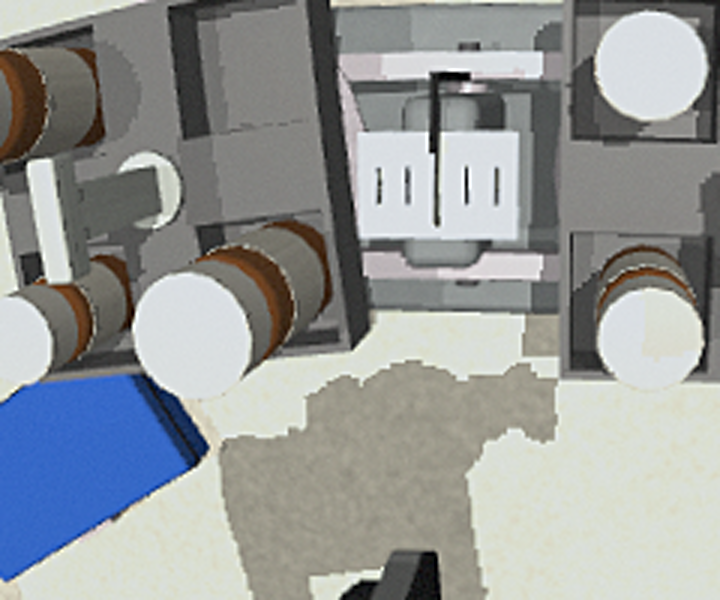

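>>> step_arm:
  deltas:
    - {"translation": [0, 0, 0], "rot": [0, 0, 0]}
    - {"translation": [0, 0, 0], "rot": [0, 0, 0]}
    - {"translation": [0, 0, 0], "rot": [0, 0, 0]}
    - {"translation": [0, 0, 0], "rot": [0, 0, 0]}
    - {"translation": [0, 0, 0], "rot": [0, 0, 0]}
    - {"translation": [0, 0, 0], "rot": [0, 0, 0]}
    - {"translation": [0, 0, 0], "rot": [0, 0, 0]}
    - {"translation": [0, 0, 0], "rot": [0, 0, 0]}

```text
clock: 31.22
eef_pos: [470.4, 110.5, 515.2]
tcp_rot: [-3.142, -0.0, 0.049]
contact_force: [-0.7, -0.1, -0.6]
opening: 0.651
```

>>> step_arm:
  deltas:
    - {"translation": [0, 0, 0], "rot": [0, 0, 0]}
    - {"translation": [0, 0, 0], "rot": [0, 0, 0]}
    - {"translation": [0, 0, 0], "rot": [0, 0, 0]}
    - {"translation": [0, 0, 0], "rot": [0, 0, 0]}
    - {"translation": [0, 0, 0], "rot": [0, 0, 0]}
    - {"translation": [0, 0, 0], "rot": [0, 0, 0]}
    - {"translation": [0, 0, 0], "rot": [0, 0, 0]}
    - {"translation": [0, 0, 0], "rot": [0, 0, 0]}

```text
clock: 32.22
eef_pos: [470.4, 110.5, 515.2]
tcp_rot: [-3.142, -0.0, 0.049]
contact_force: [-0.6, 1.1, -0.2]
opening: 0.644
```

```bash
python3 - <<'E'
from h import *
f=grab("wrist","ab_w");t=grab("top","ab_t");grab("side","ab_s")
im=cv2.imread("pics/ab_w.png")
cv2.imwrite("pics/ab_c.png",cv2.resize(im[80:180,180:280],None,fx=5,fy=5,interpolation=cv2.INTER_CUBIC))
cv2.imwrite("pics/ab_tc.png",cv2.convertScaleAbs(cv2.resize(cv2.imread("pics/ab_t.png")[185:285,140:340],None,fx=4,fy=4,interpolation=cv2.INTER_CUBIC),alpha=1.6))
# B bar and A bar from wrist (z = 72+120)
print("B bar",onz(f,347,154,192),"A",onz(f,97,153,192))
E
```

```text
B bar [514.29257341  54.91127774 192.        ] A [508.9238551  301.15182982 192.        ]
```

View pics/ab_c.png

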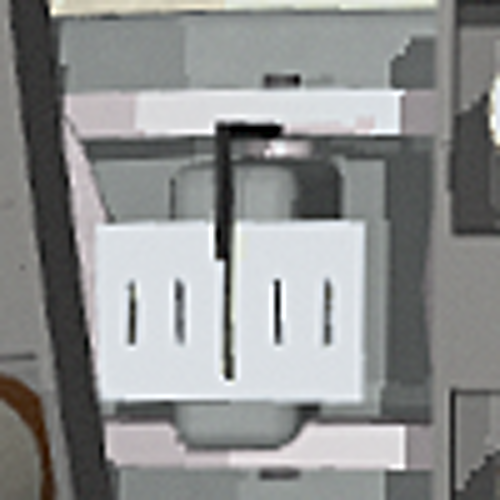

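View pics/ab_tc.png

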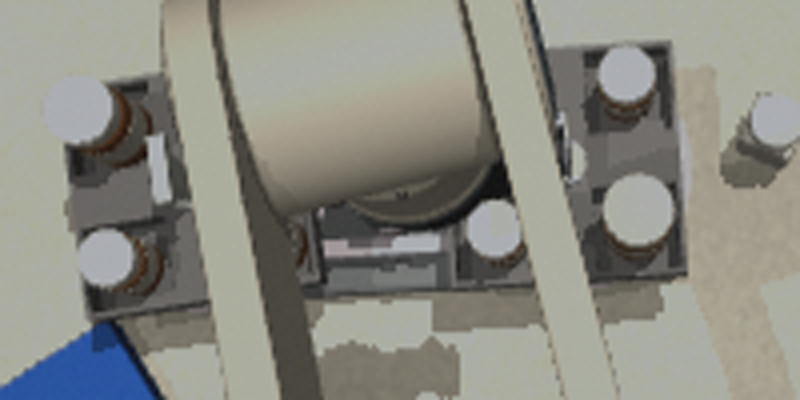

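View pics/ab_s.png

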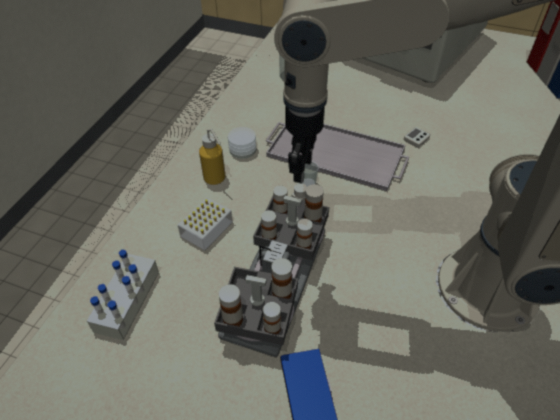

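>>> step_arm:
  deltas:
    - {"translation": [0, -6.4, 8], "rot": [0, 0, 0]}
    - {"translation": [0, -6.4, 8], "rot": [0, 0, 0]}
    - {"translation": [0, -6.4, 8], "rot": [0, 0, 0]}
    - {"translation": [0, -6.4, 8], "rot": [0, 0, 0]}

```text
clock: 32.88
eef_pos: [467.6, 174.2, 436.1]
tcp_rot: [3.142, -0.001, 0.05]
contact_force: [-0.1, 0.3, 0.5]
opening: 0.645
```

```bash
python3 - <<'E'
from h import *
f=grab("wrist","ac_w")
print(np.linalg.inv(f["world_to_cam"])[:3,3])
im=cv2.imread("pics/ac_w.png")
cv2.imwrite("pics/ac_c.png",cv2.resize(im[60:180,220:340],None,fx=5,fy=5,interpolation=cv2.INTER_CUBIC))
E
```

```text
[551.39180072 179.27240269 404.74641235]
```

View pics/ac_c.png

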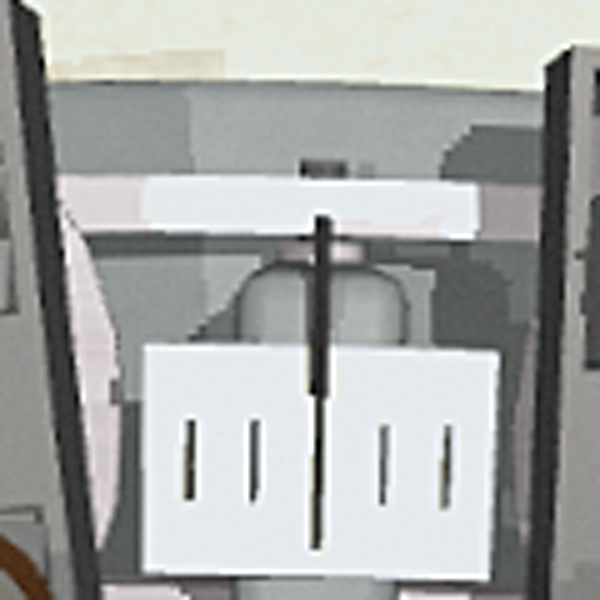

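```bash
python3 - <<'E'
from h import *
go(514,54.5,290,0.05,"B")
E
```

```text
B t [ 4.03 12.16 -0.84] rot [-0.    -0.002 -0.001] | grasp now [468.  174.  281.5] yaw 0.049 f [ 0.3 -0.2 -0.5] t= 32.92
```

>>> step_arm:
  deltas:
    - {"translation": [4, 12.2, -1], "rot": [0, 0, 0]}
    - {"translation": [4, 12.2, -1], "rot": [0, 0, 0]}
    - {"translation": [4, 12.2, -1], "rot": [0, 0, 0]}
    - {"translation": [4, 12.2, -1], "rot": [0, 0, 0]}
    - {"translation": [4, 12.2, -1], "rot": [0, 0, 0]}

```text
clock: 33.55
eef_pos: [512.9, 55.2, 445.6]
tcp_rot: [-3.141, -0.0, 0.05]
contact_force: [0.3, -0.1, 0.8]
opening: 0.645
```

```bash
python3 - <<'E'
from h import *
f=grab("wrist","ad_w")
go(514,54.5,184,0.05,"B")
for p in [(492,53.4,192),(536,55.6,192)]: print(proj(f,p))
E
```

```text
B t [ 0.11  0.1  10.64] rot [-0.    -0.     0.001] | grasp now [512.9  55.4 290.4] yaw 0.051 f [-0.   0.8  0.2] t= 33.6
(np.float64(285.14245904634123), np.float64(249.409202293136))
(np.float64(285.30930831184145), np.float64(192.87589802209436))
```

View pics/ad_w.png

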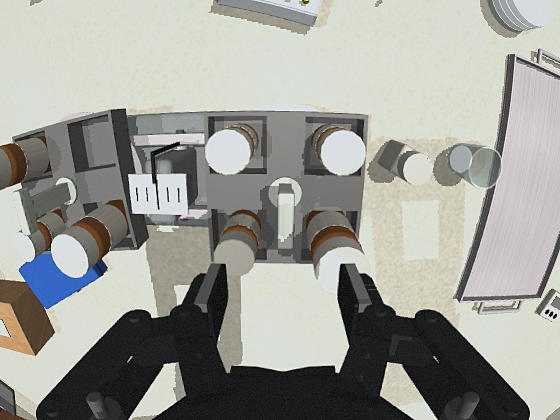

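>>> step_arm:
  deltas:
    - {"translation": [0.1, 0.1, 4], "rot": [0, 0, 0]}
    - {"translation": [0.1, 0.1, 8], "rot": [0, 0, 0]}
    - {"translation": [0.1, 0.1, 10], "rot": [0, 0, 0]}
    - {"translation": [0.1, 0.1, 10.4], "rot": [0, 0, 0]}
    - {"translation": [0.1, 0.1, 10.4], "rot": [0, 0, 0]}

```text
clock: 34.22
eef_pos: [514.4, 54.2, 341.7]
tcp_rot: [-3.142, -0.0, 0.05]
contact_force: [0.8, -0.5, -0.5]
opening: 0.647
```

>>> step_arm:
  deltas:
    - {"translation": [0, 0, 0], "rot": [0, 0, 0]}
    - {"translation": [0, 0, 0], "rot": [0, 0, 0]}
    - {"translation": [0, 0, 0], "rot": [0, 0, 0]}
    - {"translation": [0, 0, 0], "rot": [0, 0, 0]}
    - {"translation": [0, 0, 0], "rot": [0, 0, 0]}
  grip: 255
  squeeze: 90

```text
clock: 34.85
eef_pos: [514.5, 53.5, 341.4]
tcp_rot: [-3.142, -0.001, 0.049]
contact_force: [1.4, -0.6, 0.3]
opening: 0.12
```

```bash
python3 - <<'E'
from h import *
f=grab("wrist","ae_w")
go(514,54.5,184,0.05,"B")
E
```

```text
B t [-0.05 -0.1   0.23] rot [ 0.    -0.001 -0.001] | grasp now [514.6  53.6 186.3] yaw 0.049 f [ 1.4 -0.4 -0.1] t= 34.9
```

View pics/ae_w.png

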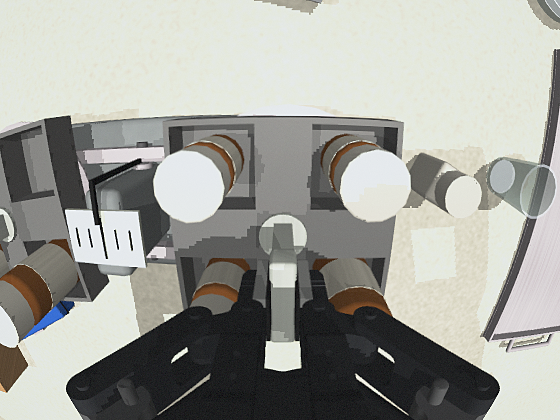

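>>> step_arm:
  deltas:
    - {"translation": [0, 0, -1], "rot": [0, 0, 0]}
    - {"translation": [0, 0, -3], "rot": [0, 0, 0]}
    - {"translation": [0, 0, -6], "rot": [0, 0, 0]}
    - {"translation": [0, 0, -9], "rot": [0, 0, 0]}
    - {"translation": [0, 0, -12], "rot": [0, 0, 0]}
    - {"translation": [0, 0, -12], "rot": [0, 0, 0]}

```text
clock: 35.65
eef_pos: [514.4, 53.6, 462.9]
tcp_rot: [-3.141, -0.003, 0.049]
contact_force: [1.0, -0.7, -7.0]
opening: 0.119
```

```bash
python3 - <<'E'
from h import *
f=grab("wrist","af_w");t=grab("top","af_t");grab("side","af_s")
go(602.5,-365,300,-0.06,"B far slot")
E
```

```text
B far slot t [ 6.81 42.24  0.44] rot [0.    0.003 0.109] | grasp now [513.1  53.5 304.5] yaw 0.049 f [-0.8  0.1 -7.1] t= 35.8
```

View pics/af_s.png

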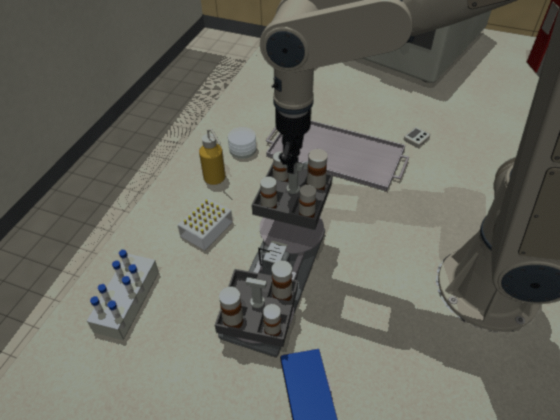

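View pics/af_w.png

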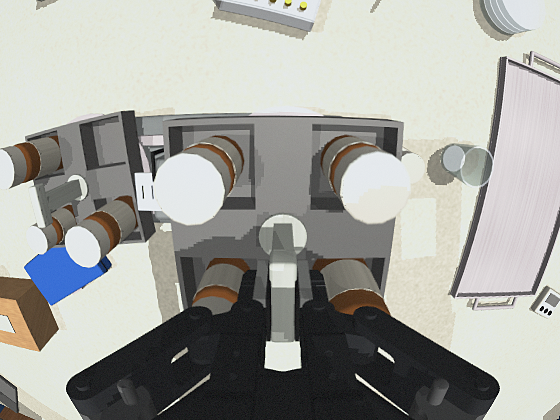

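>>> step_arm:
  deltas:
    - {"translation": [0.4, 2.5, 0], "rot": [0, 0, 0.01]}
    - {"translation": [1.2, 7.5, 0], "rot": [0, 0, 0.02]}
    - {"translation": [2.2, 13.5, 0], "rot": [0, 0, 0.04]}
    - {"translation": [3.2, 19.5, 0], "rot": [0, 0, 0.05]}
    - {"translation": [4.2, 25.5, 0], "rot": [0, 0, 0.07]}
    - {"translation": [5.1, 31.5, 0], "rot": [0, 0, 0.08]}
    - {"translation": [5.9, 36.5, 0], "rot": [0, 0, 0.1]}
    - {"translation": [6.5, 40, 0], "rot": [0, 0, 0.109]}

```text
clock: 36.8
eef_pos: [598.7, -345.1, 458.3]
tcp_rot: [-3.14, 0.003, -0.061]
contact_force: [0.2, 0.2, -6.1]
opening: 0.12
```

```bash
python3 - <<'E'
from h import *
f=grab("wrist","ag_w")
go(602.5,-365,300,-0.06,"B far slot")
E
```

```text
B far slot t [0.44 1.65 0.31] rot [ 0.002  0.002 -0.003] | grasp now [ 598.7 -348.5  303.1] yaw -0.063 f [-1.4 -1.8 -6.5] t= 36.85
```

View pics/ag_w.png

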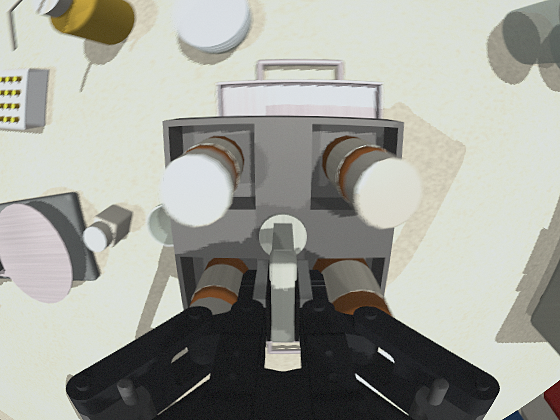

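>>> step_arm:
  deltas:
    - {"translation": [0.2, 0.8, 0], "rot": [0, 0, 0]}
    - {"translation": [0.4, 1.65, 2], "rot": [0, 0, 0]}
    - {"translation": [0.4, 1.65, 5], "rot": [0, 0, 0]}
    - {"translation": [0.4, 1.65, 9], "rot": [0, 0, 0]}
    - {"translation": [0.4, 1.65, 12], "rot": [0, 0, 0]}
    - {"translation": [0.4, 1.65, 14], "rot": [0, 0, 0]}
    - {"translation": [0.4, 1.65, 14], "rot": [0, 0, 0]}

```text
clock: 37.72
eef_pos: [601.4, -358.7, 318.9]
tcp_rot: [-3.14, 0.004, -0.059]
contact_force: [-0.3, 0.4, -6.1]
opening: 0.119
```

```bash
python3 - <<'E'
from h import *
f=grab("wrist","ah_w")
go(602.5,-365,122,-0.06,"B far slot")
E
```

```text
B far slot t [0.09 0.59 4.36] rot [-0.001  0.001  0.001] | grasp now [ 601.8 -359.   165.6] yaw -0.059 f [-0.5 -0.6 -5.9] t= 37.77
```

View pics/ah_w.png

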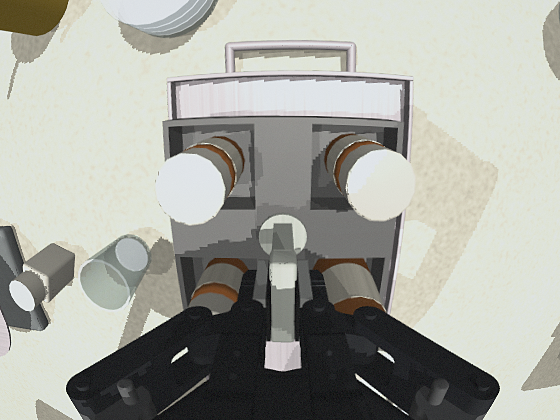

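```bash
python3 - <<'E'
from h import *
f=grab("wrist")
for c in [(168,79),(412,79)]: print(np.round(onz(f,*c,18)[:2],1))
go(602.5,-365,122,-0.06,"B far slot")
E
```

```text
[ 718.2 -267.2]
[ 707.2 -474.8]
B far slot t [0.04 0.56 4.49] rot [ 0.    -0.001  0.001] | grasp now [ 602.5 -359.4  166.8] yaw -0.059 f [ 0.5 -0.  -4.8] t= 37.83
```

>>> step_arm:
  deltas:
    - {"translation": [0.1, 0.4, 1], "rot": [0, 0, 0]}
    - {"translation": [0.1, 0.55, 2.5], "rot": [0, 0, 0]}
    - {"translation": [0.1, 0.55, 3.6], "rot": [0, 0, 0]}
    - {"translation": [0.1, 0.55, 4.3], "rot": [0, 0, 0]}
    - {"translation": [0.1, 0.55, 4.5], "rot": [0, 0, 0]}
    - {"translation": [0.1, 0.55, 4.5], "rot": [0, 0, 0]}

```text
clock: 38.58
eef_pos: [602.8, -365.0, 276.2]
tcp_rot: [3.142, -0.0, -0.06]
contact_force: [-0.7, 0.2, -6.5]
opening: 0.119
```

>>> step_arm:
  deltas:
    - {"translation": [0, 0, 0.15], "rot": [0, 0, 0]}
    - {"translation": [0, 0, 0.3], "rot": [0, 0, 0]}
    - {"translation": [0, 0, 0.3], "rot": [0, 0, 0]}

```text
clock: 38.95
eef_pos: [602.8, -365.0, 273.8]
tcp_rot: [3.141, -0.001, -0.06]
contact_force: [-0.3, 1.2, -1.8]
opening: 0.123
```

>>> step_arm:
  deltas:
    - {"translation": [0, 0, 0.1], "rot": [0, 0, 0]}
    - {"translation": [0, 0, 0.1], "rot": [0, 0, 0]}

```text
clock: 39.2
eef_pos: [602.8, -365.0, 273.8]
tcp_rot: [3.141, -0.001, -0.06]
contact_force: [-4.0, 2.2, 7.8]
opening: 0.121
```

>>> step_arm:
  deltas:
    - {"translation": [0, 0, 0], "rot": [0, 0, 0]}
    - {"translation": [0, 0, 0], "rot": [0, 0, 0]}
    - {"translation": [0, 0, 0], "rot": [0, 0, 0]}
    - {"translation": [0, 0, -3], "rot": [0, 0, 0]}
    - {"translation": [0, 0, -8], "rot": [0, 0, 0]}
    - {"translation": [0, 0, -14], "rot": [0, 0, 0]}
    - {"translation": [0, 0, -20], "rot": [0, 0, 0]}
    - {"translation": [0, 0, -20], "rot": [0, 0, 0]}
  grip: 100

```text
clock: 40.2
eef_pos: [603.5, -365.5, 478.7]
tcp_rot: [3.137, -0.009, -0.06]
contact_force: [0.2, -0.2, -0.5]
opening: 0.607
```

```bash
python3 - <<'E'
from h import *
f=grab("wrist","ai_w")
go(506,302,320,0.14,"A")
E
```

```text
A t [-13.65 -66.02  -0.22] rot [ 0.003 -0.004 -0.2  ] | grasp now [ 603.6 -365.6  320.1] yaw -0.06 f [ 0.4  0.  -1.4] t= 40.25
```

View pics/ai_w.png

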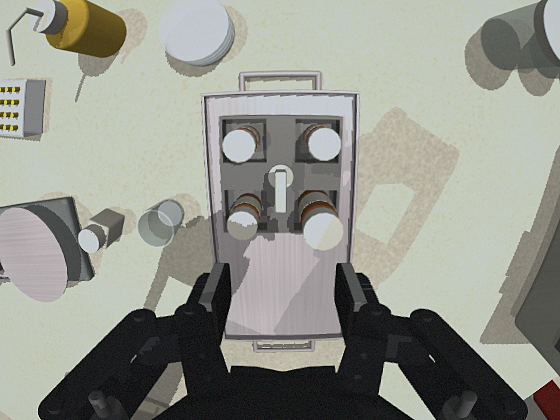

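>>> step_arm:
  deltas:
    - {"translation": [-8, -40, 0], "rot": [0, 0, -0.1]}
    - {"translation": [-8, -40, 0], "rot": [0, 0, -0.1]}
    - {"translation": [-8, -40, 0], "rot": [0, 0, -0.1]}
    - {"translation": [-8, -40, 0], "rot": [0, 0, -0.1]}
    - {"translation": [-13.6, -66, 0], "rot": [0, 0, -0.2]}
    - {"translation": [-13.6, -66, 0], "rot": [0, 0, -0.2]}
    - {"translation": [-13.6, -66, 0], "rot": [0, 0, -0.2]}
    - {"translation": [-13.6, -66, 0], "rot": [0, 0, -0.2]}

```text
clock: 41.25
eef_pos: [530.7, 131.8, 470.5]
tcp_rot: [3.141, 0.002, 0.14]
contact_force: [1.9, -0.6, 0.2]
opening: 0.609
```

```bash
python3 - <<'E'
from h import *
go(506,302,320,0.14,"A")
E
```

```text
A t [ -0.06 -17.2   -0.46] rot [0.    0.002 0.   ] | grasp now [530.4 131.7 315.5] yaw 0.14 f [ 1.9 -0.6  0.2] t= 41.25
```

>>> step_arm:
  deltas:
    - {"translation": [0, -17.2, 0], "rot": [0, 0, 0]}
    - {"translation": [0, -17.2, 0], "rot": [0, 0, 0]}
    - {"translation": [0, -17.2, 0], "rot": [0, 0, 0]}
    - {"translation": [0, -17.2, 0], "rot": [0, 0, 0]}
    - {"translation": [0, -17.2, 0], "rot": [0, 0, 0]}

```text
clock: 41.88
eef_pos: [507.3, 299.8, 470.7]
tcp_rot: [3.14, 0.002, 0.141]
contact_force: [0.1, -0.6, -0.8]
opening: 0.605
```

```bash
python3 - <<'E'
from h import *
f=grab("wrist","aj_w");grab("side","aj_s")
for z in (183,192): print(z,proj(f,(506,302,z)))
go(506,302,320,0.14,"A")
im=cv2.imread("pics/aj_w.png");cv2.imwrite("pics/aj_c.png",cv2.resize(im[90:290,180:390],None,fx=3,fy=3))
E
```

```text
183 (np.float64(280.4310900037842), np.float64(209.32204871226958))
192 (np.float64(280.3680163962711), np.float64(212.8480042193808))
A t [-0.13 -0.31 -0.35] rot [ 0.001  0.001 -0.001] | grasp now [507.6 298.9 316.5] yaw 0.139 f [0.4 0.3 0.4] t= 41.98
```

View pics/aj_c.png

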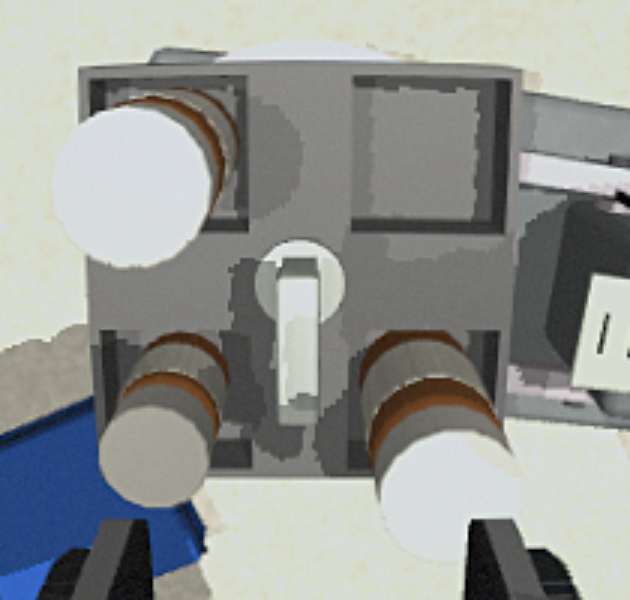

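>>> step_arm:
  deltas:
    - {"translation": [0.05, -0.35, 5], "rot": [0, 0, 0]}
    - {"translation": [0.05, -0.35, 9], "rot": [0, 0, 0]}
    - {"translation": [0.05, -0.35, 12.5], "rot": [0, 0, 0]}
    - {"translation": [0.05, -0.35, 14], "rot": [0, 0, 0]}
    - {"translation": [0.05, -0.35, 14], "rot": [0, 0, 0]}

```text
clock: 42.6
eef_pos: [507.8, 303.0, 331.8]
tcp_rot: [3.141, 0.001, 0.139]
contact_force: [-0.7, 0.7, 0.6]
opening: 0.609
```

>>> step_arm:
  deltas:
    - {"translation": [0, 0, 0], "rot": [0, 0, 0]}
    - {"translation": [0, 0, 0], "rot": [0, 0, 0]}
    - {"translation": [0, 0, 0], "rot": [0, 0, 0]}
    - {"translation": [0, 0, 0], "rot": [0, 0, 0]}
    - {"translation": [0, 0, 0], "rot": [0, 0, 0]}
  grip: 255
  squeeze: 90

```text
clock: 43.22
eef_pos: [508.1, 303.7, 333.4]
tcp_rot: [-3.142, -0.002, 0.141]
contact_force: [0.7, -4.1, 6.6]
opening: 0.119
```

```bash
python3 - <<'E'
from h import *
f=grab("wrist","ak_w")
go(507,302,175,0.14,"A")
E
```

```text
A t [-0.13  0.15  0.33] rot [-0.    -0.002  0.001] | grasp now [508.3 303.7 178.3] yaw 0.141 f [ 1.  -4.3  6.7] t= 43.27
```

View pics/ak_w.png

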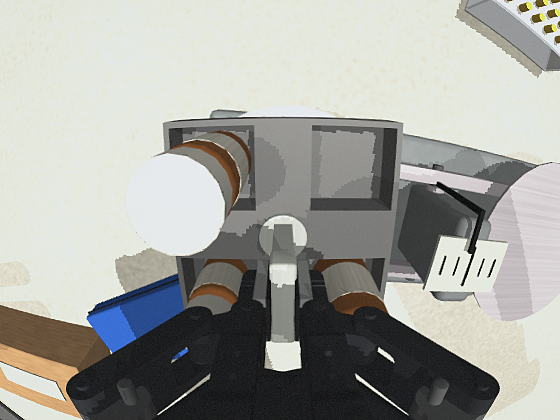

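>>> step_arm:
  deltas:
    - {"translation": [0, 0, -1], "rot": [0, 0, 0]}
    - {"translation": [0, 0, -3], "rot": [0, 0, 0]}
    - {"translation": [0, 0, -6], "rot": [0, 0, 0]}
    - {"translation": [0, 0, -9.5], "rot": [0, 0, 0]}
    - {"translation": [0, 0, -13], "rot": [0, 0, 0]}
    - {"translation": [0, 0, -13], "rot": [0, 0, 0]}

```text
clock: 44.02
eef_pos: [507.8, 304.2, 464.6]
tcp_rot: [-3.139, -0.004, 0.141]
contact_force: [0.1, -0.5, -6.8]
opening: 0.115
```

```bash
python3 - <<'E'
from h import *
f=grab("wrist","al_w")
go(420,-353.5,310,-0.06,"A near slot")
E
```

```text
A near slot t [-17.86  63.87  -0.33] rot [-0.001 -0.001  0.201] | grasp now [507.5 304.  307.4] yaw 0.141 f [ 0.9 -0.2 -8.5] t= 44.08
```

View pics/al_w.png

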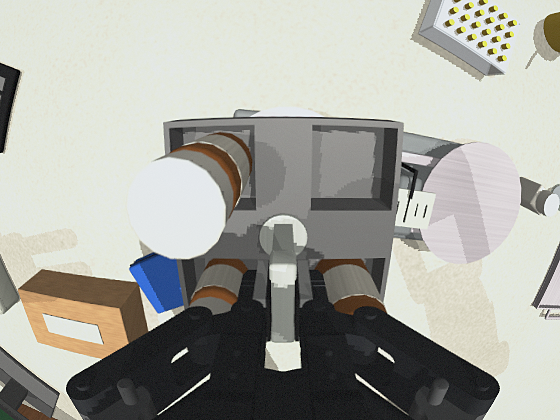

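>>> step_arm:
  deltas:
    - {"translation": [-0.7, 2.5, 0], "rot": [0, 0, 0.01]}
    - {"translation": [-2.1, 7.5, 0], "rot": [0, 0, 0.02]}
    - {"translation": [-3.7, 13, 0], "rot": [0, 0, 0.04]}
    - {"translation": [-5.3, 19, 0], "rot": [0, 0, 0.06]}
    - {"translation": [-7, 25, 0], "rot": [0, 0, 0.08]}
    - {"translation": [-8.7, 31, 0], "rot": [0, 0, 0.1]}
    - {"translation": [-10.1, 36, 0], "rot": [0, 0, 0.12]}
    - {"translation": [-11.2, 40, 0], "rot": [0, 0, 0.14]}

```text
clock: 45.08
eef_pos: [450.7, -110.2, 460.3]
tcp_rot: [-3.141, 0.003, -0.002]
contact_force: [0.9, 0.8, -7.1]
opening: 0.119
```

```bash
python3 - <<'E'
from h import *
go(420,-353.5,310,-0.06,"A near slot")
E
```

```text
A near slot t [-3.03 24.33 -0.47] rot [-0.     0.003  0.058] | grasp now [ 450.2 -110.2  305.3] yaw -0.002 f [ 0.9  0.8 -7.1] t= 45.08
```

>>> step_arm:
  deltas:
    - {"translation": [-0.6, 5, 0], "rot": [0, 0, 0.01]}
    - {"translation": [-1.3, 10.5, 0], "rot": [0, 0, 0.03]}
    - {"translation": [-2, 16, 0], "rot": [0, 0, 0.04]}
    - {"translation": [-2.6, 21, 0], "rot": [0, 0, 0.058]}
    - {"translation": [-3, 24.3, 0], "rot": [0, 0, 0.058]}
    - {"translation": [-3, 24.3, 0], "rot": [0, 0, 0.058]}
    - {"translation": [-3, 24.3, 0], "rot": [0, 0, 0.058]}

```text
clock: 45.95
eef_pos: [421.9, -350.5, 460.6]
tcp_rot: [-3.139, 0.002, -0.058]
contact_force: [0.2, 0.7, -6.7]
opening: 0.118
```

```bash
python3 - <<'E'
from h import *
f=grab("wrist","am_w");grab("side","am_s")
go(420,-353.5,126,-0.06,"A near slot")
E
```

```text
A near slot t [-0.2   0.39 18.04] rot [-0.001  0.001  0.003] | grasp now [ 422.3 -349.8  306.4] yaw -0.057 f [ 1.1  0.7 -6. ] t= 46.05
```

View pics/am_w.png

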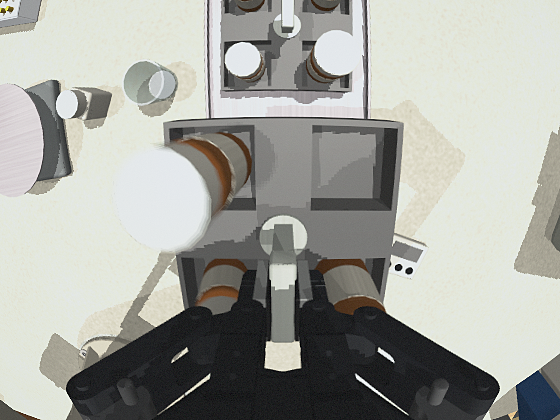

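View pics/am_s.png

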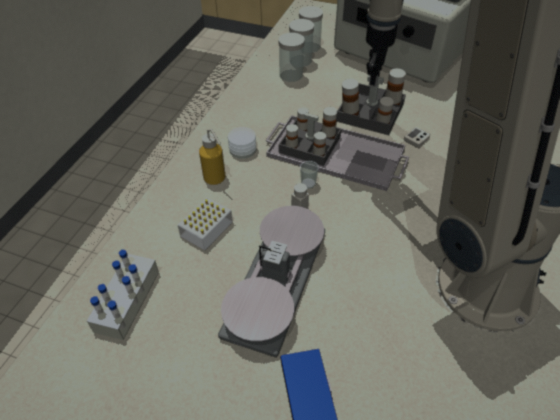

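```bash
python3 - <<'E'
from h import *
f=grab("wrist")
for c in [(221,91),(357,90)]: print(np.round(onz(f,*c,40)[:2],1))
for c in [(207,110),(369,110)]: print("rim",np.round(onz(f,*c,18)[:2],1))
go(420,-353.5,126,-0.06,"A near slot")
E
```

```text
[ 529.4 -280.9]
[ 522.1 -442.5]
rim [ 508.2 -256.8]
rim [ 497.2 -462.4]
A near slot t [-0.24  0.38 18.07] rot [-0.001  0.001  0.003] | grasp now [ 422.6 -349.8  306.7] yaw -0.057 f [ 0.2 -0.2 -7.7] t= 46.1
```

>>> step_arm:
  deltas:
    - {"translation": [-0.2, 0.4, 3], "rot": [0, 0, 0]}
    - {"translation": [-0.2, 0.4, 7], "rot": [0, 0, 0]}
    - {"translation": [-0.2, 0.4, 11], "rot": [0, 0, 0]}
    - {"translation": [-0.2, 0.4, 14.5], "rot": [0, 0, 0]}
    - {"translation": [-0.2, 0.4, 16.5], "rot": [0, 0, 0]}
    - {"translation": [-0.2, 0.4, 18], "rot": [0, 0, 0]}
    - {"translation": [-0.2, 0.4, 18], "rot": [0, 0, 0]}

```text
clock: 46.98
eef_pos: [420.6, -354.3, 281.6]
tcp_rot: [-3.141, 0.001, -0.057]
contact_force: [0.7, 0.1, -7.1]
opening: 0.12
```

```bash
python3 - <<'E'
from h import *
f=grab("wrist","an_w")
go(420,-353.5,119,-0.06,"A near slot")
E
```

```text
A near slot t [-0.09 -0.11  0.84] rot [-0.     0.     0.003] | grasp now [ 420.8 -354.6  127.4] yaw -0.057 f [ 0.5 -0.2 -6.2] t= 47.02
```

View pics/an_w.png

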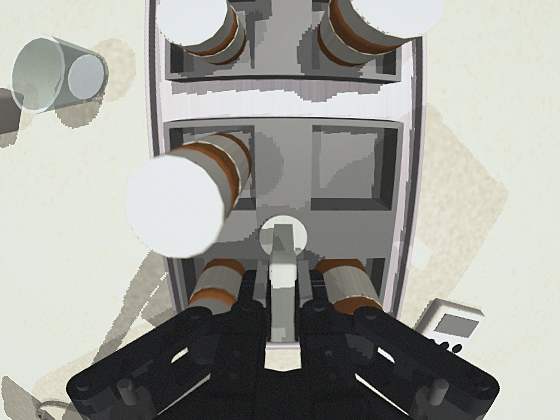

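>>> step_arm:
  deltas:
    - {"translation": [0, 0, 0.3], "rot": [0, 0, 0]}
    - {"translation": [0, 0, 0.6], "rot": [0, 0, 0]}
    - {"translation": [0, 0, 0.8], "rot": [0, 0, 0]}
    - {"translation": [0, 0, 0.8], "rot": [0, 0, 0]}

```text
clock: 47.52
eef_pos: [420.7, -355.1, 274.5]
tcp_rot: [3.141, -0.0, -0.058]
contact_force: [-0.9, -0.8, -3.0]
opening: 0.119
```

>>> step_arm:
  deltas:
    - {"translation": [0, 0, 0.1], "rot": [0, 0, 0]}
    - {"translation": [0, 0, 0.15], "rot": [0, 0, 0]}
    - {"translation": [0, 0, 0.15], "rot": [0, 0, 0]}

```text
clock: 47.9
eef_pos: [420.6, -355.2, 274.3]
tcp_rot: [3.141, -0.001, -0.058]
contact_force: [-4.7, 0.5, 13.7]
opening: 0.119
```

>>> step_arm:
  deltas:
    - {"translation": [0, 0, 0], "rot": [0, 0, 0]}
    - {"translation": [0, 0, 0], "rot": [0, 0, 0]}
    - {"translation": [0, 0, 0], "rot": [0, 0, 0]}
    - {"translation": [0, 0, -3], "rot": [0, 0, 0]}
    - {"translation": [0, 0, -8], "rot": [0, 0, 0]}
    - {"translation": [0, 0, -14], "rot": [0, 0, 0]}
    - {"translation": [0, 0, -20], "rot": [0, 0, 0]}
    - {"translation": [0, 0, -24], "rot": [0, 0, 0]}
  grip: 90

```text
clock: 48.9
eef_pos: [420.6, -354.8, 515.8]
tcp_rot: [3.14, -0.003, -0.057]
contact_force: [0.7, -0.5, 0.1]
opening: 0.642
```

>>> step_arm:
  deltas:
    - {"translation": [0, 0, -4], "rot": [0, 0, 0]}
    - {"translation": [0, 0, -4], "rot": [0, 0, 0]}
    - {"translation": [0, 0, -4], "rot": [0, 0, 0]}
    - {"translation": [0, 0, -4], "rot": [0, 0, 0]}

```text
clock: 49.4
eef_pos: [420.4, -354.7, 551.2]
tcp_rot: [-3.14, 0.002, -0.058]
contact_force: [-0.0, 0.1, 0.3]
opening: 0.644
```

```bash
python3 - <<'E'
from h import *
f=grab("wrist","ao_w");s=grab("side","ao_s");grab("top","ao_t")
go(420,-353.5,119,-0.06)
im=cv2.imread("pics/ao_s.png");cv2.imwrite("pics/ao_c.png",cv2.resize(im[80:230,230:430],None,fx=4,fy=4,interpolation=cv2.INTER_CUBIC))
E
```

```text
t [-0.03 -0.1  27.77] rot [-0.001  0.001  0.002] | grasp now [ 420.4 -354.6  396.7] yaw -0.058 f [ 0.5 -0.4  0.2] t= 49.55
```

View pics/ao_w.png

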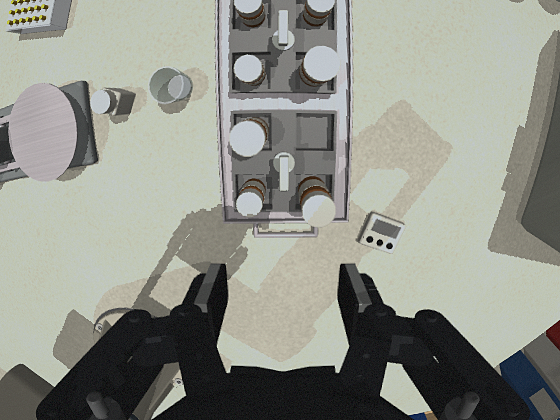

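View pics/ao_c.png

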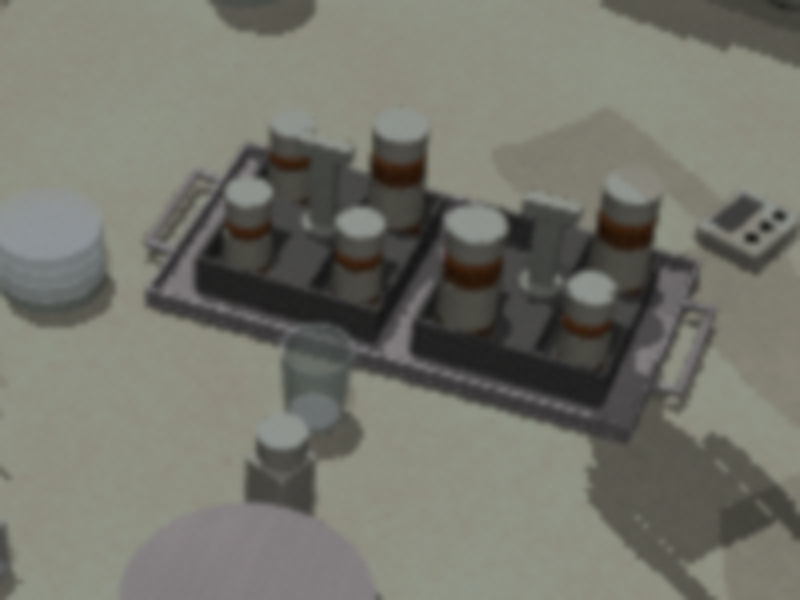

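View pics/ao_t.png

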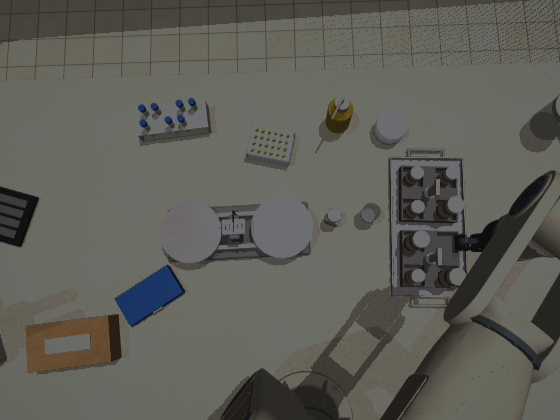

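```bash
python3 - <<'E'
from h import *
f=grab("wrist","ap_w");print(np.round([onz(f,236,213,40)[:2],onz(f,338,213,40)[:2],onz(f,225,221,18)[:2],onz(f,347,221,18)[:2]]), readout.sense()["contact_force"])
from rig import ticket
print(ticket.sign_off())
E
```

```text
[[ 344. -275.]
 [ 335. -435.]
 [ 323. -251.]
 [ 312. -454.]] [ 0.93853147  0.01904011 -0.28090527]
the job is handed in; nothing more can be done
None
```

The carriers are balanced and both stand in the steel tray. I handed the job in at about 49.6 s of the 210 s allowed; no verdict was reported.

**What I did**
- I set the empty carrier on the free right pan. Into it went the tall bottle and the two short bottles from the bench, plus one short bottle from the other carrier.
- That left 2 tall and 1 short in the first carrier, against 1 tall and 3 short in the second. The square water bottle was not needed and still stands on the bench.
- I then lifted both carriers by their handles into the tray, one behind the other along its length.

**What the last checks showed**
- **Balance:** with the hand off for about 5 s, the pointer lay on the middle mark when seen from straight above. An earlier oblique view showed a small offset, which I put down to the viewing angle.
- **Tray:** the last pictures show both carriers inside the rim and apparently flat, about 25 mm apart, with all seven bottles upright in their pockets. The near carrier's edge measured about 22 mm inside the rim. I judged flatness by eye and did not measure it.
- **Rest of the bench:** the beaker, tip box and slide box look unmoved in the last pictures.
- **Hand:** it was clear of everything, and the force reading was down to sensor noise (under 1 N).

**What went wrong or disagreed**
- The first two move calls were refused because I left out the rotation field, so nothing moved.
- A rough side-view estimate put the right pan at 67 mm instead of about 81 mm. I set that carrier down by the wrist force instead.
- I saw no sign of a carrier being knocked aside during the run.

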